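# Portion lantern beads with the scoop and clip the scoop away

### The arm

A 6-joint arm with a two-finger parallel gripper is mounted at the origin on the work surface. World frame = base frame: x ahead of the robot, y to its left, z up, the work surface at z = 0. Lengths are in m, angles in rad, forces in N, time in s.
With the tool pointing down it reaches from about 0.275 to 0.725 m from the base axis. Payload 5.6 kg.
Tool frame: the origin (TCP) lies at the very end of the fingers, on their centre line; the grasp point (between the pads) lies 19 mm behind it (arm.pinch_z is the distance from the TCP to the grasp point, in m); z points along the fingers, y is the direction in which the jaws open and shut (so a half turn about z gives the same grasp; the last joint's range is limited). The gripper opens to 85 mm and grips with 20 to 120 N. Pads are 22 mm wide; open, the fingers measure 114 mm over their backs; the gripper's body (76 mm by 85 mm) begins 54 mm behind the grasp point. The pads swing forward as they close: fully open they stand 13 mm farther back than shut.
Start: joints at [-0.876, 0.255, 0.108, 0, -1.424, -0.285], TCP at [0.219, -0.504, 0.231] pointing down, gripper open.
Joint ranges: [-2.95, 2.95], [-1.21, 1.97], [-1.09, 1.5], [-2.87, 1.71], [-2.94, -0.07], [-3.05, 3.05]. Speed limits (rad/s): [2.57, 2.57, 3.14, 3.14, 3.14, 3.14].

### API

Orientations are given as [roll, pitch, yaw] about the fixed x, y, z axes, in that order (R = Rz(yaw) Ry(pitch) Rx(roll)).
In Python, from cell import arm, cams gives the robot as it stands. The module is installed in compiled form; this text tells all that it offers.
- The arm moves only by the tool drive_tool, never from a script. Its arguments are lists of equal length, an entry for each row: "translation": the shift along the tool's x, y, z in mm, a list of three; "rot": the turn, a rotation vector about the tool's x, y, z in degrees, a list of three; "jaw": the closure in counts, from 0 (fully open) to 255 (shut). A call has 1 to 5 rows; each row is the pose to reach, as a shift and turn from the pose measured when the call began, along the tool's axes at that moment; what a row does not reach only later rows make up. A row lasts 1/8 s, in which the tool goes at most 62.5 mm and 10.7 degrees, less where a joint would pass 70% of its speed; a pose out of reach is approached as far as the arm can. A call with a gripper value outside its range is refused whole. The fingers move at their own pace and stop on an object; "squeeze" is the grip in N (left out, the last holds). Time passes only in rows, so rows that repeat a pose let the fingers close. It gives the time, the measured TCP pose, the force and the opening at its end, in the units of the state.
- arm.state(): the state, without advancing time (a new reading comes with each control period).
- cams.capture(name): name is "scene" or "side" or "wrist"; returns a dict with "frame" (384x512x3 uint8, red, green, blue), "fx", "fy", "cx", "cy" (pixels), "k1" (the pictures are not rectified: a ray, as slopes to the right and down, at radius r is drawn at 1 + k1 r^2 times it, then the intrinsics apply), "R" (3x3) and "t" (3): a world point X has camera coordinates R X + t. Camera axes: x right, y down, z forward; pixel columns grow to the right and rows downward; lengths in m; the calibration is good to about 2 mm. A picture is of the moment at which its call begins. There is no depth.
- arm.sign_off(): hands the job in, once; it reports no verdict.
The state is a dict: "time_s": time; "joint_positions": joint angles; "joint_velocities": joint speeds; "joint_torque": joint torques, N m; "eef_pos": TCP position; "eef_rot": TCP orientation; "ft_force": force on the tool from outside, world axes, zero at the start; "ft_torque": the same for the moment, N m; "grip_width": opening from 0.0 (shut) to 1.0 (fully open).
Only numpy, scipy, OpenCV 4.12 (cv2) and the standard library are available. Lean on these libraries where they do the work, as an engineer would, in place of code of your own. Each camera call takes 0.05 s, during which the arm holds its last target.

### The job

Using the scoop, take wooden beads from the trough and tip at least three of the five into the open pot, leaving no bead outside the pot and the trough; do not touch the beads with the fingers, and do not upset the pot or push the other things on the bench about. Then put the scoop away: press its handle end fully down into the sprung clip until the jaw has closed over it, with the pan lying flat on the bench, and let go.

Things in the scene. Friction and masses are not known exactly. Their poses are not given: they have to be found in the camera images.
- trough: Fixed open wooden trough, 296 x 88 mm, side walls 36 mm high. Origin: centre of its underside; x along its length. Inside: floor 6 mm above the bench, 76 mm wide, from x = -135 mm (upright end wall) to x = +115 mm, where a flat ramp rises at 48 degrees to 36 mm height; behind it (x = 145 mm) an end board stands 62 mm high. The beads start at x above -25 mm; the pan fits in the free end behind them.
- bead1: Wooden ball bead, 28 mm in diameter, 11 g, with a dark bore; origin at its centre (20 mm above the bench when on the trough's floor). It rolls. All five are alike.
- bead2: As bead1.
- bead3: As bead1.
- bead4: As bead1.
- bead5: As bead1.
- scoop: Hand scoop, 0.15-0.22 kg: aluminium pan 80 (x) x 64 mm (y), 2 mm sheet, walls 32 mm high at the sides and back, open at the lip (x = +40 mm). Origin: underside of the pan's centre; +x to the lip. A neck at x = -43 mm carries a bamboo rod, 14 mm thick, axis along x at z = 58 mm, from x = -40 to -180 mm. Grip block on it: x -105 to -55 mm, 16 mm wide (y), 24 mm high. Set down, it stands on its pan.
- scoop_grip (a point): Centre of the scoop's grip block (scoop x = -80, y = 0, z = 58 mm).
- scoop_lip (a point): Middle of the scoop's lip, underside (scoop x = +40 mm, z = 0).
- scoop_tail (a point): Point on the axis of the scoop's rod that belongs in the clip (scoop x = -152, y = 0, z = 58 mm).
- clip: Fixed clip: dark wooden block 30 (x) x 64 (y) x 50 mm high with a steel fork on top, 24 mm long in x. Origin: centre of its underside; groove along x, 17 mm wide, between a fixed prong (+y) and a sprung hinged jaw (-y); both flare to a funnel 35 mm wide at 90 mm height. The jaw's nib, 67 mm up, half closes the groove; the rod pressed down (5 to 10 N) passes it. The rod may point either way.
- clip_seat (a point): Where the rod's axis lies when seated: middle of the groove, 58 mm above the bench, the rod's height when the pan is flat on the bench; x along the groove.
- jaw (a joint): Opening angle of the clip's jaw, rad: 0 closed, about 0.2 while the rod passes the nib, 0.6 at most; a spring closes it.
- pot: Open round terracotta pot, 124 mm wide at the rim, 65 mm high, wall 4 mm, 0.35 to 0.65 kg, loose. Origin: centre of its underside. A closed glue tin (60 mm wide, 55 mm high, pale label) stands near it; they may have changed places.
- pot_in (a point): Centre of the pot's inner floor.
- glue_tin: Closed glue tin, 60 mm wide, 55 mm high, to be left alone; origin at the centre of its underside.
- spool: Wooden thread spool, 40 mm wide and high, to be left alone.
- brush: Brush lying beyond the trough, to be left alone.
- offcut: Piece of bamboo cane, 110 mm long, 32 mm thick, lying near the robot, to be left alone.
- awl: Awl with dark wooden handle lying beyond the trough, to be left alone.
- block: Small wooden block, 70 x 40 x 30 mm, near the robot, to be left alone.
Not all that is in view belongs to the job. Leave any purple look-alike of the scoop alone.

How it is judged:
On the way, in this order (a step that is already met when the one before it is completed fails the run):
1. a bead rides in the lifted scoop, clear of the trough (((x of bead1 in the frame of scoop between -0.04 and 0.04 m and y of bead1 in the frame of scoop between -0.032 and 0.032 m and z of bead1 in the frame of scoop between 0 and 0.05 m and height (world z) of bead1 above 0.075 m) or (x of bead2 in the frame of scoop between -0.04 and 0.04 m and y of bead2 in the frame of scoop between -0.032 and 0.032 m and z of bead2 in the frame of scoop between 0 and 0.05 m and height (world z) of bead2 above 0.075 m) or (x of bead3 in the frame of scoop between -0.04 and 0.04 m and y of bead3 in the frame of scoop between -0.032 and 0.032 m and z of bead3 in the frame of scoop between 0 and 0.05 m and height (world z) of bead3 above 0.075 m) or (x of bead4 in the frame of scoop between -0.04 and 0.04 m and y of bead4 in the frame of scoop between -0.032 and 0.032 m and z of bead4 in the frame of scoop between 0 and 0.05 m and height (world z) of bead4 above 0.075 m) or (x of bead5 in the frame of scoop between -0.04 and 0.04 m and y of bead5 in the frame of scoop between -0.032 and 0.032 m and z of bead5 in the frame of scoop between 0 and 0.05 m and height (world z) of bead5 above 0.075 m))), for 0.2 s.
2. at least three beads lie in the pot ((((horizontal distance between bead1 and pot_in below 0.06 m and z of bead1 in the frame of pot between 0.005 and 0.058 m) and (horizontal distance between bead2 and pot_in below 0.06 m and z of bead2 in the frame of pot between 0.005 and 0.058 m) and (horizontal distance between bead3 and pot_in below 0.06 m and z of bead3 in the frame of pot between 0.005 and 0.058 m)) or ((horizontal distance between bead1 and pot_in below 0.06 m and z of bead1 in the frame of pot between 0.005 and 0.058 m) and (horizontal distance between bead2 and pot_in below 0.06 m and z of bead2 in the frame of pot between 0.005 and 0.058 m) and (horizontal distance between bead4 and pot_in below 0.06 m and z of bead4 in the frame of pot between 0.005 and 0.058 m)) or ((horizontal distance between bead1 and pot_in below 0.06 m and z of bead1 in the frame of pot between 0.005 and 0.058 m) and (horizontal distance between bead2 and pot_in below 0.06 m and z of bead2 in the frame of pot between 0.005 and 0.058 m) and (horizontal distance between bead5 and pot_in below 0.06 m and z of bead5 in the frame of pot between 0.005 and 0.058 m)) or ((horizontal distance between bead1 and pot_in below 0.06 m and z of bead1 in the frame of pot between 0.005 and 0.058 m) and (horizontal distance between bead3 and pot_in below 0.06 m and z of bead3 in the frame of pot between 0.005 and 0.058 m) and (horizontal distance between bead4 and pot_in below 0.06 m and z of bead4 in the frame of pot between 0.005 and 0.058 m)) or ((horizontal distance between bead1 and pot_in below 0.06 m and z of bead1 in the frame of pot between 0.005 and 0.058 m) and (horizontal distance between bead3 and pot_in below 0.06 m and z of bead3 in the frame of pot between 0.005 and 0.058 m) and (horizontal distance between bead5 and pot_in below 0.06 m and z of bead5 in the frame of pot between 0.005 and 0.058 m)) or ((horizontal distance between bead1 and pot_in below 0.06 m and z of bead1 in the frame of pot between 0.005 and 0.058 m) and (horizontal distance between bead4 and pot_in below 0.06 m and z of bead4 in the frame of pot between 0.005 and 0.058 m) and (horizontal distance between bead5 and pot_in below 0.06 m and z of bead5 in the frame of pot between 0.005 and 0.058 m)) or ((horizontal distance between bead2 and pot_in below 0.06 m and z of bead2 in the frame of pot between 0.005 and 0.058 m) and (horizontal distance between bead3 and pot_in below 0.06 m and z of bead3 in the frame of pot between 0.005 and 0.058 m) and (horizontal distance between bead4 and pot_in below 0.06 m and z of bead4 in the frame of pot between 0.005 and 0.058 m)) or ((horizontal distance between bead2 and pot_in below 0.06 m and z of bead2 in the frame of pot between 0.005 and 0.058 m) and (horizontal distance between bead3 and pot_in below 0.06 m and z of bead3 in the frame of pot between 0.005 and 0.058 m) and (horizontal distance between bead5 and pot_in below 0.06 m and z of bead5 in the frame of pot between 0.005 and 0.058 m)) or ((horizontal distance between bead2 and pot_in below 0.06 m and z of bead2 in the frame of pot between 0.005 and 0.058 m) and (horizontal distance between bead4 and pot_in below 0.06 m and z of bead4 in the frame of pot between 0.005 and 0.058 m) and (horizontal distance between bead5 and pot_in below 0.06 m and z of bead5 in the frame of pot between 0.005 and 0.058 m)) or ((horizontal distance between bead3 and pot_in below 0.06 m and z of bead3 in the frame of pot between 0.005 and 0.058 m) and (horizontal distance between bead4 and pot_in below 0.06 m and z of bead4 in the frame of pot between 0.005 and 0.058 m) and (horizontal distance between bead5 and pot_in below 0.06 m and z of bead5 in the frame of pot between 0.005 and 0.058 m)))), for 0.2 s.
At the end, for the whole second after the job is handed in: At least three beads at rest in the pot, the others at rest in the trough, the pot upright; the scoop's tail point within 4 mm sideways, 3 mm in height and 15 mm along the groove of the clip's seat, rod along the groove within 0.12 rad, pan flat within 0.08 rad, jaw below 0.06 rad ((((horizontal distance between bead1 and pot_in below 0.06 m and z of bead1 in the frame of pot between 0.005 and 0.058 m) and (horizontal distance between bead2 and pot_in below 0.06 m and z of bead2 in the frame of pot between 0.005 and 0.058 m) and (horizontal distance between bead3 and pot_in below 0.06 m and z of bead3 in the frame of pot between 0.005 and 0.058 m)) or ((horizontal distance between bead1 and pot_in below 0.06 m and z of bead1 in the frame of pot between 0.005 and 0.058 m) and (horizontal distance between bead2 and pot_in below 0.06 m and z of bead2 in the frame of pot between 0.005 and 0.058 m) and (horizontal distance between bead4 and pot_in below 0.06 m and z of bead4 in the frame of pot between 0.005 and 0.058 m)) or ((horizontal distance between bead1 and pot_in below 0.06 m and z of bead1 in the frame of pot between 0.005 and 0.058 m) and (horizontal distance between bead2 and pot_in below 0.06 m and z of bead2 in the frame of pot between 0.005 and 0.058 m) and (horizontal distance between bead5 and pot_in below 0.06 m and z of bead5 in the frame of pot between 0.005 and 0.058 m)) or ((horizontal distance between bead1 and pot_in below 0.06 m and z of bead1 in the frame of pot between 0.005 and 0.058 m) and (horizontal distance between bead3 and pot_in below 0.06 m and z of bead3 in the frame of pot between 0.005 and 0.058 m) and (horizontal distance between bead4 and pot_in below 0.06 m and z of bead4 in the frame of pot between 0.005 and 0.058 m)) or ((horizontal distance between bead1 and pot_in below 0.06 m and z of bead1 in the frame of pot between 0.005 and 0.058 m) and (horizontal distance between bead3 and pot_in below 0.06 m and z of bead3 in the frame of pot between 0.005 and 0.058 m) and (horizontal distance between bead5 and pot_in below 0.06 m and z of bead5 in the frame of pot between 0.005 and 0.058 m)) or ((horizontal distance between bead1 and pot_in below 0.06 m and z of bead1 in the frame of pot between 0.005 and 0.058 m) and (horizontal distance between bead4 and pot_in below 0.06 m and z of bead4 in the frame of pot between 0.005 and 0.058 m) and (horizontal distance between bead5 and pot_in below 0.06 m and z of bead5 in the frame of pot between 0.005 and 0.058 m)) or ((horizontal distance between bead2 and pot_in below 0.06 m and z of bead2 in the frame of pot between 0.005 and 0.058 m) and (horizontal distance between bead3 and pot_in below 0.06 m and z of bead3 in the frame of pot between 0.005 and 0.058 m) and (horizontal distance between bead4 and pot_in below 0.06 m and z of bead4 in the frame of pot between 0.005 and 0.058 m)) or ((horizontal distance between bead2 and pot_in below 0.06 m and z of bead2 in the frame of pot between 0.005 and 0.058 m) and (horizontal distance between bead3 and pot_in below 0.06 m and z of bead3 in the frame of pot between 0.005 and 0.058 m) and (horizontal distance between bead5 and pot_in below 0.06 m and z of bead5 in the frame of pot between 0.005 and 0.058 m)) or ((horizontal distance between bead2 and pot_in below 0.06 m and z of bead2 in the frame of pot between 0.005 and 0.058 m) and (horizontal distance between bead4 and pot_in below 0.06 m and z of bead4 in the frame of pot between 0.005 and 0.058 m) and (horizontal distance between bead5 and pot_in below 0.06 m and z of bead5 in the frame of pot between 0.005 and 0.058 m)) or ((horizontal distance between bead3 and pot_in below 0.06 m and z of bead3 in the frame of pot between 0.005 and 0.058 m) and (horizontal distance between bead4 and pot_in below 0.06 m and z of bead4 in the frame of pot between 0.005 and 0.058 m) and (horizontal distance between bead5 and pot_in below 0.06 m and z of bead5 in the frame of pot between 0.005 and 0.058 m))) and ((horizontal distance between bead1 and pot_in below 0.06 m and z of bead1 in the frame of pot between 0.005 and 0.058 m) or (x of bead1 in the frame of trough between -0.145 and 0.145 m and y of bead1 in the frame of trough between -0.041 and 0.041 m and z of bead1 in the frame of trough below 0.06 m)) and ((horizontal distance between bead2 and pot_in below 0.06 m and z of bead2 in the frame of pot between 0.005 and 0.058 m) or (x of bead2 in the frame of trough between -0.145 and 0.145 m and y of bead2 in the frame of trough between -0.041 and 0.041 m and z of bead2 in the frame of trough below 0.06 m)) and ((horizontal distance between bead3 and pot_in below 0.06 m and z of bead3 in the frame of pot between 0.005 and 0.058 m) or (x of bead3 in the frame of trough between -0.145 and 0.145 m and y of bead3 in the frame of trough between -0.041 and 0.041 m and z of bead3 in the frame of trough below 0.06 m)) and ((horizontal distance between bead4 and pot_in below 0.06 m and z of bead4 in the frame of pot between 0.005 and 0.058 m) or (x of bead4 in the frame of trough between -0.145 and 0.145 m and y of bead4 in the frame of trough between -0.041 and 0.041 m and z of bead4 in the frame of trough below 0.06 m)) and ((horizontal distance between bead5 and pot_in below 0.06 m and z of bead5 in the frame of pot between 0.005 and 0.058 m) or (x of bead5 in the frame of trough between -0.145 and 0.145 m and y of bead5 in the frame of trough between -0.041 and 0.041 m and z of bead5 in the frame of trough below 0.06 m)) and linear speed of each of bead1, bead2, bead3, bead4, bead5 below 0.03 m/s and x of scoop_tail in the frame of clip_seat between -0.015 and 0.015 m and y of scoop_tail in the frame of clip_seat between -0.004 and 0.004 m and z of scoop_tail in the frame of clip_seat between -0.004 and 0.003 m and angle between the x axis of scoop and the x axis of clip, either way round below 0.12 rad and value of joint jaw below 0.06 rad and angle between scoop's own z axis and vertical below 0.08 rad and linear speed of scoop below 0.02 m/s and angle between pot's own z axis and vertical below 0.1 rad); the robot touches nothing.
It fails at once if the fingers touch a bead (contact force between the fingers and bead1 above 0.5 N or contact force between the fingers and bead2 above 0.5 N or contact force between the fingers and bead3 above 0.5 N or contact force between the fingers and bead4 above 0.5 N or contact force between the fingers and bead5 above 0.5 N).
It fails at once if the pot is tipped by more than 0.35 rad or shifted by more than 40 mm (angle between pot's own z axis and vertical above 0.35 rad or distance of pot from where it was at the start of the episode above 0.04 m).
It fails at once if a bystander (glue tin, thread spool, brush, bamboo offcut, awl, wooden block) is shifted by more than 30 mm (distance of any of glue_tin, spool, brush, offcut, awl, block from where it was at the start of the episode above 0.03 m).
It also fails if it takes over 64 s, if anything falls off the work surface, if the arm or the gripper's body presses on something with over 40 N, if the wrist force passes 120 N, or if a joint passes its speed limit or range.

## Working session

There is one attempt and no reset: what is moved stays moved. The work goes in short steps, Python scripts to look and compute and a tool call to move; the robot and the scene stay as the last step left them, time stands still between calls to the robot, and variables do not carry over. Pictures are saved under pics/ and viewed, and the job is handed in when it is done.

Besides the shell and the picture viewer there is one more tool, called after "Call:" by a JSON object that holds its "op" and its "data", one argument or row to a line. drive_tool: Moves the arm, as the interface text tells. Its arguments: {"type":"object","properties":{"translation":{"type":"array","items":{"type":"array","items":{"type":"number"}}},"rot":{"type":"array","items":{"type":"array","items":{"type":"number"}}},"jaw":{"type":"array","items":{"type":"number"}},"squeeze":{"type":"number"}},"required":["translation","rot","jaw"]}

```bash
mkdir -p pics; ls; python3 - <<'E'
from cell import arm,cams
import cv2
s=arm.state();print({k:v for k,v in s.items()})
for n in ["scene","side","wrist"]:
    c=cams.capture(n);cv2.imwrite(f"pics/{n}0.png",cv2.resize(c["frame"][:,:,::-1],(800,600),interpolation=cv2.INTER_CUBIC))
    print(n,c["fx"],c["fy"],c["cx"],c["cy"],c["k1"],c["R"],c["t"])
E
```

```text
pics
{'time_s': 0.0, 'joint_positions': array([-8.76410258e-01,  2.55739065e-01,  1.06970343e-01, -4.63242927e-04,
       -1.42389361e+00, -2.84611818e-01]), 'joint_velocities': array([-0.00042239,  0.00071055,  0.00043544, -0.00132932, -0.00174938,
        0.0008124 ]), 'joint_torque': array([ 9.36242759e-04, -3.86621797e+01,  2.37937278e+01,  5.36505416e+00,
       -6.19841652e-03,  7.20034507e-06]), 'eef_pos': array([ 0.2189719 , -0.50397771,  0.2303882 ]), 'eef_rot': array([ 3.13967306e+00, -8.42554423e-05, -2.73188656e+00]), 'ft_force': array([-0.68288277, -0.16145399,  0.4963997 ]), 'ft_torque': array([-0.03348978, -0.00436596, -0.04555349]), 'grip_width': 1.003825079749403}
scene 443.6953596061445 443.6953596061445 263.18678284647723 193.39050194850162 -0.05512678739592846 [[-0.0170995   0.99983946 -0.00535333]
 [ 0.76357355  0.00960189 -0.64564947]
 [-0.64549442 -0.01512794 -0.76361515]] [ 0.0334418  -0.34317673  1.65309828]
side 348.8940671301842 348.8940671301842 258.98083246643284 191.81156365210694 -0.07800077306165615 [[-0.99611882 -0.08787431  0.00503996]
 [-0.06532216  0.69966776 -0.71147596]
 [ 0.05899416 -0.70904381 -0.70269237]] [0.49876824 0.11071509 1.0770249 ]
wrist 338.0946209365492 338.0946209365492 257.0854462624269 192.2422033723742 0.0014802529029777334 [[-0.39774287  0.91749405  0.00229614]
 [ 0.86810231  0.37551863  0.32462923]
 [ 0.29698314  0.13111224 -0.94583857]] [ 0.54898115 -0.04336137  0.3804178 ]
```

View pics/scene0.png

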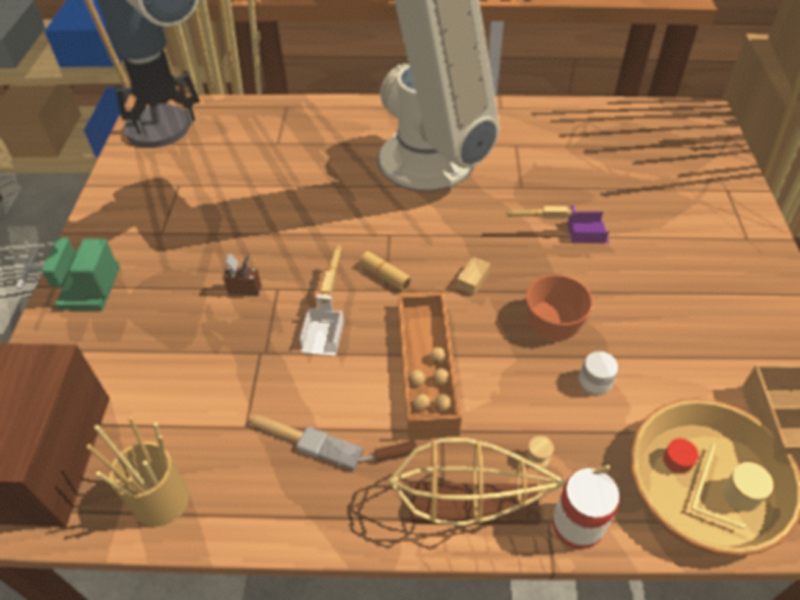

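View pics/side0.png

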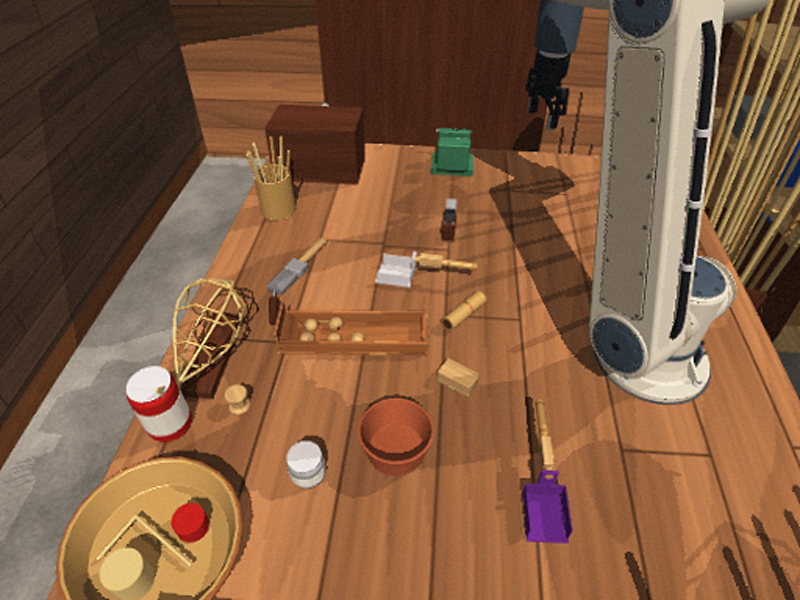

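View pics/wrist0.png

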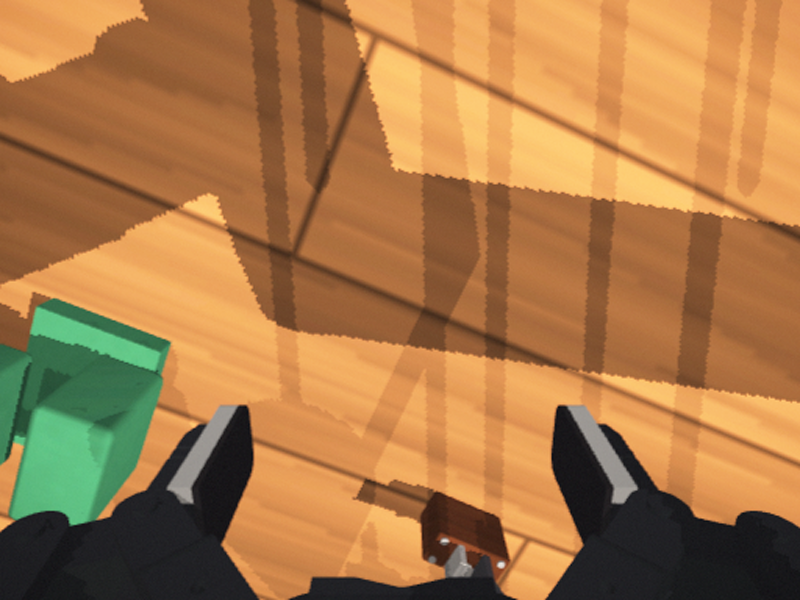

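```bash
cat > h.py <<'E'
import numpy as np,cv2
from cell import arm,cams
from scipy.spatial.transform import Rotation as Ro
from scipy.optimize import least_squares
def cap(n): return cams.capture(n)
def proj(c,X):
    P=np.atleast_2d(X)@c["R"].T+c["t"]; s=P[:,:2]/P[:,2:]; r2=(s**2).sum(1,keepdims=True)
    return s*(1+c["k1"]*r2)*[c["fx"],c["fy"]]+[c["cx"],c["cy"]]
def ray(c,uv):
    d=(np.asarray(uv,float)-[c["cx"],c["cy"]])/[c["fx"],c["fy"]]; s=d.copy()
    for _ in range(20): s=d/(1+c["k1"]*(s@s))
    w=c["R"].T@np.array([*s,1]); return -c["R"].T@c["t"],w
def atz(c,uv,z):
    o,w=ray(c,uv); return o+w*(z-o[2])/w[2]
def tri(cs,uvs):
    A=np.zeros((3,3));b=np.zeros(3)
    for c,uv in zip(cs,uvs):
        o,w=ray(c,uv);w=w/np.linalg.norm(w);M=np.eye(3)-np.outer(w,w);A+=M;b+=M@o
    return np.linalg.solve(A,b)
def crop(c,x0,y0,w,h,k,name,pts=None,lines=None):
    im=cv2.resize(c["frame"][y0:y0+h,x0:x0+w,::-1],None,fx=k,fy=k,interpolation=cv2.INTER_CUBIC)
    f=lambda p:tuple(int(round((v+.5-o)*k)) for v,o in zip(p,(x0,y0)))
    for a,b in lines or []:
        q=proj(c,[a,b]);cv2.line(im,f(q[0]),f(q[1]),(0,255,0),1)
    for p in ([] if pts is None else pts): cv2.circle(im,f(proj(c,[p])[0]),3,(255,0,255),1)
    for i in range(x0-x0%20+20,x0+w,20): cv2.putText(im,str(i),(int((i-x0)*k),10),0,.35,(255,255,255),1);cv2.line(im,(int((i-x0)*k),12),(int((i-x0)*k),18),(255,255,255),1)
    for i in range(y0-y0%20+20,y0+h,20): cv2.putText(im,str(i),(0,int((i-y0)*k)),0,.35,(255,255,255),1);cv2.line(im,(24,int((i-y0)*k)),(30,int((i-y0)*k)),(255,255,255),1)
    cv2.imwrite("pics/"+name,im)
def T(x,y,yaw,pts):
    c,s=np.cos(yaw),np.sin(yaw);p=np.atleast_2d(pts).astype(float)
    return p@np.array([[c,-s,0],[s,c,0],[0,0,1]]).T+[x,y,0]
def tcpR(s): return Ro.from_euler("xyz",s["eef_rot"]).as_matrix()
E
python3 - <<'E'
from h import *
s=cap("scene");d=cap("side")
np.save("pics/s.npy",s,allow_pickle=True);np.save("pics/d.npy",d,allow_pickle=True)
crop(s,130,140,130,100,6,"sA.png");crop(s,240,170,160,110,5,"sB.png")
crop(d,230,120,100,90,7,"dA.png");crop(d,165,180,150,130,5,"dB.png")
E
```

```text
(no output)
```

View pics/sA.png

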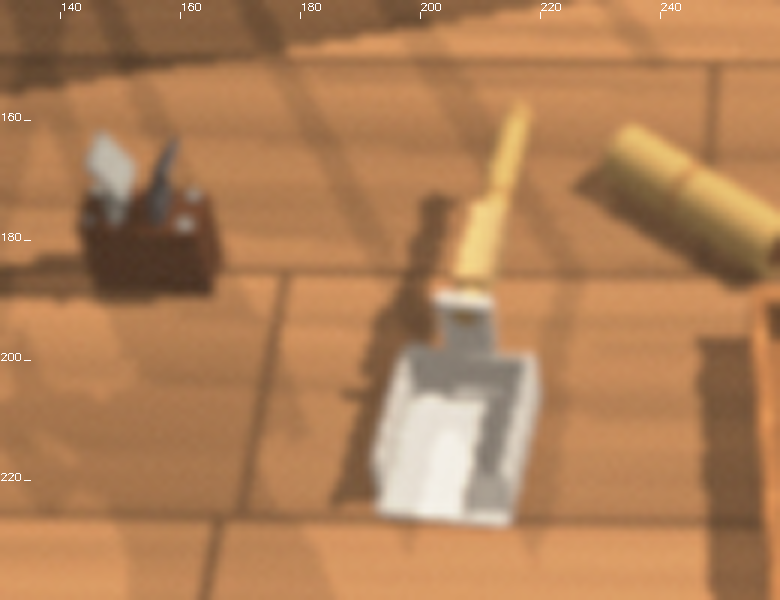

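View pics/sB.png

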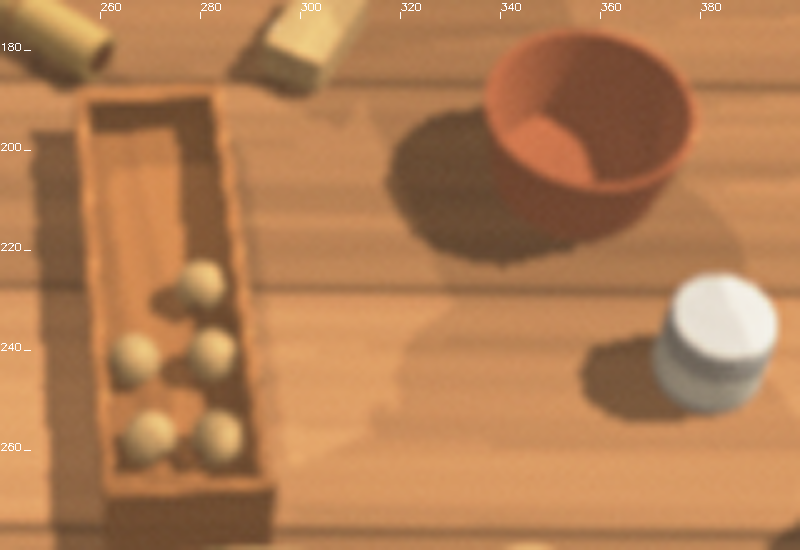

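View pics/dA.png

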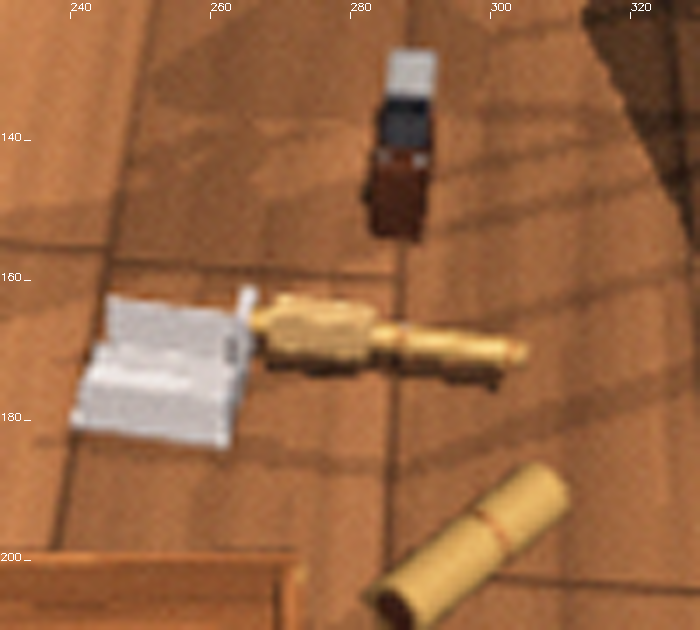

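View pics/dB.png

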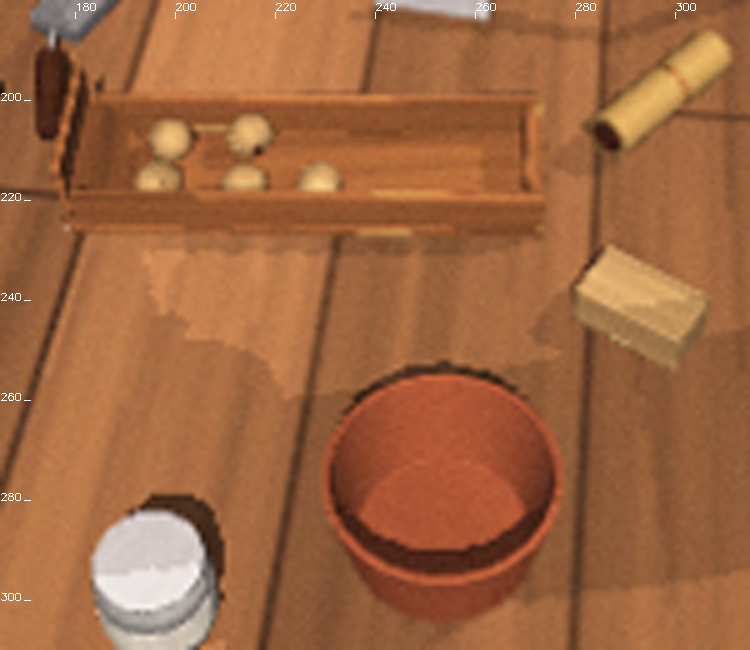

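```bash
cat > fit.py <<'E'
from h import *
s=np.load("pics/s.npy",allow_pickle=True).item();d=np.load("pics/d.npy",allow_pickle=True).item()
S=lambda x,y,k=6,x0=130,y0=140:(x/k+x0-.5,y/k+y0-.5)
SB=lambda x,y:S(x,y,5,240,170)
DA=lambda x,y:S(x,y,7,230,120)
DB=lambda x,y:S(x,y,5,165,180)
def fit(obs,x0):
    def f(p):
        return np.concatenate([proj(c,T(*p,X))[0]-uv for c,X,uv in obs])
    r=least_squares(f,x0,loss="soft_l1");print(np.round(r.x,4),np.round(r.fun.reshape(-1,2),1).tolist());return r.x
mm=lambda *a:np.array(a)/1000
print("scoop");sc=fit([(s,mm(40,-32,0),S(378,514)),(s,mm(40,32,0),S(511,523)),(s,mm(-180,0,58),S(522,103)),(d,mm(-180,0,58),DA(527,353)),(d,mm(40,32,0),DA(72,425))],[.45,-.2,0.])
print("trough");tr=fit([(s,mm(-148,-44,36),SB(78,97)),(s,mm(-148,44,36),SB(218,88)),(s,mm(148,-44,62),SB(103,490)),(s,mm(148,44,62),SB(275,487)),(d,mm(-148,44,0),DB(542,232)),(d,mm(148,44,0),DB(68,230))],[.5,0,0.])
print("clip");cl=fit([(s,mm(15,-32,0),S(97,292)),(s,mm(15,32,0),S(212,293)),(d,mm(15,32,0),DA(370,233)),(d,mm(-15,32,0),DA(418,242))],[.4,-.3,0.])
# pot: rim centre
def rim(p,c):
    a=np.linspace(0,2*np.pi,200);q=proj(c,np.c_[p[0]+.062*np.cos(a),p[1]+.062*np.sin(a),0*a+.065]);return np.r_[q.min(0),q.max(0)]
oS=np.r_[SB(485,30),SB(697,190)];oD=np.r_[DB(324,373),DB(561,587)]
r=least_squares(lambda p:np.r_[rim(p,s)-oS,rim(p,d)-oD],[.4,.3],diff_step=1e-4);print("pot",r.x,r.fun.round(1))
print("tin",atz(s,SB(725,317),.055),atz(d,DB(150,560),.055))
for nm,a,b in [("b1",(202,284),(320,180)),("b2",(213,353),(245,180)),("b3",(135,358),(250,133)),("b4",(150,437),(170,138)),("b5",(218,437),(157,180))]:
    print(nm,tri([s,d],[SB(*a),DB(*b)]).round(3),atz(s,SB(*a),.02).round(3))
print("offcut",atz(s,(232,163),.016),atz(s,(260,180),.016));print("block",atz(s,(303,174),.03))
np.savez("fit.npz",sc=sc,tr=tr,cl=cl,pot=r.x)
E
python3 fit.py
```

```text
scoop
[ 0.5369 -0.1917 -0.1077] [[0.4, 0.0], [-0.1, 0.7], [0.0, 1.7], [0.7, -0.1], [0.8, -0.3]]
trough
[0.6034 0.0039 0.0804] [[-0.7, -0.9], [0.5, -0.6], [-0.0, 2.1], [0.2, 0.7], [0.7, 0.3], [0.1, -0.3]]
clip
[ 0.4211 -0.3605 -0.1203] [[-0.3, -0.2], [0.3, 1.7], [-0.0, 0.1], [0.9, -0.1]]
pot [0.49318733 0.25121996] [ 0.5 -0.   1.2  0.6 -0.4 -0.5  1.1 -1.1]
tin [0.63246096 0.30683936 0.055     ] [0.63398487 0.30975505 0.055     ]
b1 [0.592 0.025 0.024] [0.588 0.024 0.02 ]
b2 [0.639 0.03  0.024] [0.635 0.03  0.02 ]
b3 [ 0.643 -0.012  0.023] [ 0.639 -0.013  0.02 ]
b4 [ 0.693 -0.004  0.022] [ 0.69  -0.005  0.02 ]
b5 [0.693 0.033 0.023] [0.69  0.032 0.02 ]
offcut [ 0.33663198 -0.12787177  0.016     ] [ 0.40897531 -0.03626248  0.016     ]
block [0.39491253 0.09682838 0.03      ]
```

```bash
cat >> h.py <<'E'
def Rdn(yaw,pitch=0.):
    """tool pointing down, tool x opposite to scoop heading 'yaw'; pitch>0 = nose down (about scoop y)"""
    S=Ro.from_euler("ZY",[yaw,pitch]).as_matrix()   # scoop axes
    return S@np.array([[-1,0,0],[0,1,0],[0,0,-1.]])  # tool x=-sx, y=sy, z=-sz
def plan(p,R,st=None):
    st=st or arm.state();R0=tcpR(st);d=R0.T@(np.array(p)-st["eef_pos"])*1000
    w=np.degrees(Ro.from_matrix(R0.T@R).as_rotvec())
    n=max(np.linalg.norm(d)/60,np.linalg.norm(w)/10.3)
    print("shift",d.round(1).tolist(),"rot",w.round(2).tolist(),"rows>=",round(n,2));return d,w
def scoopT(heading,pitch,grip,off=(0,0,0)):
    """TCP for scoop grip at world 'grip'; off: pos of TCP in scoop frame rel. grip centre"""
    S=Ro.from_euler("ZY",[heading,pitch]).as_matrix();return np.array(grip)+S@np.array(off)
E
python3 - <<'E'
from h import *
f=np.load("fit.npz");sc=f["sc"]
g=T(*sc,[-.08,0,.058])[0];print(g)
plan([g[0],g[1],.20],Rdn(sc[2]))
E
```

```text
[ 0.45734936 -0.18306042  0.058     ]
shift [-346.5, 199.7, 31.0] rot [0.04, -0.02, 29.65] rows>= 6.69
```

Call:
{"op": "drive_tool", "data": {
  "translation": [
    [-49,28,0],
    [-99,57,5],
    [-148,85,10],
    [-198,114,16],
    [-247,143,22]
  ],
  "rot": [
    [0,0,4],
    [0,0,9],
    [0,0,13],
    [0,0,17],
    [0,0,21]
  ],
  "jaw": [0,0,0,0,0],
  "squeeze": 100
}}

```text
time_s: 0.88
eef_pos: [0.3895, -0.273, 0.2089]
eef_rot: [3.141, 0.0, -3.101]
ft_force: [0.5, -0.8, 0.4]
grip_width: 1.001
```

```bash
python3 - <<'E'
from h import *
f=np.load("fit.npz");sc=f["sc"]
g=T(*sc,[-.08,0,.058])[0]
plan([g[0],g[1],.20],Rdn(sc[2]))
E
```

```text
shift [-71.5, 87.1, 9.0] rot [0.04, -0.0, 8.52] rows>= 1.88
```

Call:
{"op": "drive_tool", "data": {
  "translation": [
    [-36,44,5],
    [-71.5,87,9],
    [-71.5,87,9],
    [-71.5,87,9]
  ],
  "rot": [
    [0,0,4],
    [0,0,8.5],
    [0,0,8.5],
    [0,0,8.5]
  ],
  "jaw": [0,0,0,0]
}}

```text
time_s: 1.38
eef_pos: [0.4572, -0.1831, 0.1999]
eef_rot: [3.141, -0.0, 3.035]
ft_force: [0.9, -0.4, -0.7]
grip_width: 1.0
```

```bash
python3 - <<'E'
from h import *
f=np.load("fit.npz");sc=f["sc"]
w=cap("wrist");np.save("pics/w1.npy",w,allow_pickle=True)
P=lambda *a:T(*sc,np.array(a)/1000)[0]
L=[(P(40,-32,0),P(40,32,0)),(P(-40,-32,32),P(-40,32,32)),(P(-105,-8,70),P(-55,-8,70)),(P(-105,8,70),P(-55,8,70)),(P(-105,-8,70),P(-105,8,70)),(P(-180,0,58),P(-105,0,58))]
crop(w,0,0,512,384,1.56,"w1.png",lines=L)
print(arm.state()["eef_pos"],arm.state()["eef_rot"])
E
```

```text
[ 0.45699255 -0.18357662  0.20002696] [ 3.14111920e+00 -2.30043822e-04  3.03417668e+00]
```

View pics/w1.png

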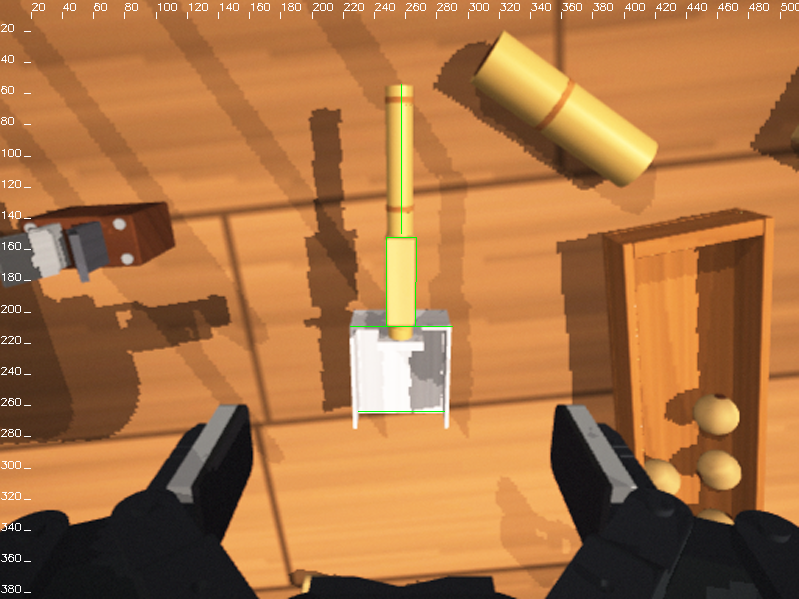

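Call:
{"op": "drive_tool", "data": {
  "translation": [
    [0,0.5,60],
    [0,0.5,120],
    [0,0.5,157],
    [0,0.5,157]
  ],
  "rot": [
    [0,0,0],
    [0,0,0],
    [0,0,0],
    [0,0,0]
  ],
  "jaw": [0,0,0,0]
}}

```text
time_s: 1.92
eef_pos: [0.4542, -0.1838, 0.041]
eef_rot: [3.141, -0.006, 3.032]
ft_force: [0.1, -0.1, 0.0]
grip_width: 1.0
```

Call:
{"op": "drive_tool", "data": {
  "translation": [
    [0,0,0],
    [0,0,0],
    [0,0,0],
    [0,0,0],
    [0,0,0]
  ],
  "rot": [
    [0,0,0],
    [0,0,0],
    [0,0,0],
    [0,0,0],
    [0,0,0]
  ],
  "jaw": [255,255,255,255,255],
  "squeeze": 100
}}

```text
time_s: 2.55
eef_pos: [0.4547, -0.1838, 0.0419]
eef_rot: [3.141, -0.005, 3.033]
ft_force: [-2.0, 0.9, 6.1]
grip_width: 0.168
```

Call:
{"op": "drive_tool", "data": {
  "translation": [
    [0,0,0],
    [0,0,-30],
    [0,0,-80],
    [0,0,-110],
    [0,0,-110]
  ],
  "rot": [
    [0,0,0],
    [0,0,0],
    [0,0,0],
    [0,0,0],
    [0,0,0]
  ],
  "jaw": [255,255,255,255,255]
}}

```text
time_s: 3.18
eef_pos: [0.4565, -0.184, 0.1539]
eef_rot: [3.141, -0.0, 3.033]
ft_force: [-1.0, 0.0, -2.8]
grip_width: 0.169
```

```bash
python3 - <<'E'
from h import *
w=cap("wrist");np.save("pics/w2.npy",w,allow_pickle=True)
st=arm.state();print(st["eef_pos"],st["eef_rot"],st["ft_force"],st["grip_width"])
R=tcpR(st);p=st["eef_pos"]
# nominal: scoop frame: tool x=-sx,y=sy,z=-sz ; TCP at scoop (-80-?,0,42)
A=np.array([[-1,0,0],[0,1,0],[0,0,-1.]])
S=R@A.T
o=np.array([-82.5,0,42])/1000
P=lambda *a:p+S@(np.array(a)/1000-o)
L=[(P(40,-32,0),P(40,32,0)),(P(-40,-32,32),P(-40,32,32)),(P(-105,-8,70),P(-55,-8,70)),(P(-105,8,70),P(-55,8,70)),(P(-105,-8,70),P(-105,8,70)),(P(-180,0,58),P(-105,0,58))]
crop(w,0,0,512,384,1.56,"w2.png",lines=L)
E
```

```text
[ 0.45531003 -0.18359439  0.15198699] [ 3.14059237 -0.0041628   3.0325216 ] [ 0.74365768 -0.51804464 -2.65994065] 0.1686809367704795
```

View pics/w2.png

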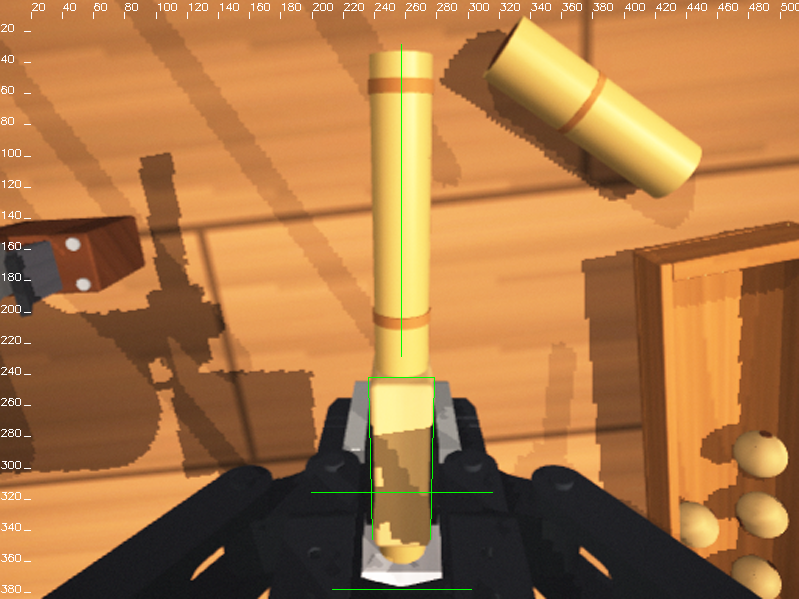

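```bash
python3 - <<'E'
from h import *
st=arm.state();R=tcpR(st);p=st["eef_pos"]
A=np.array([[-1,0,0],[0,1,0],[0,0,-1.]]);S=R@A.T
o=np.array([-82.5,0,42])/1000
P=lambda *a:p+S@(np.array(a)/1000-o)
L=[(P(40,-32,0),P(40,32,0)),(P(-40,-32,0),P(-40,32,0)),(P(-40,-32,0),P(40,-32,0)),(P(-40,32,0),P(40,32,0)),(P(-180,0,58),P(-40,0,58))]
d=cap("side");s=cap("scene")
crop(d,215,90,110,80,7,"d3.png",lines=L);crop(s,150,120,110,100,6,"s3.png",lines=L)
E
```

```text
(no output)
```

View pics/d3.png

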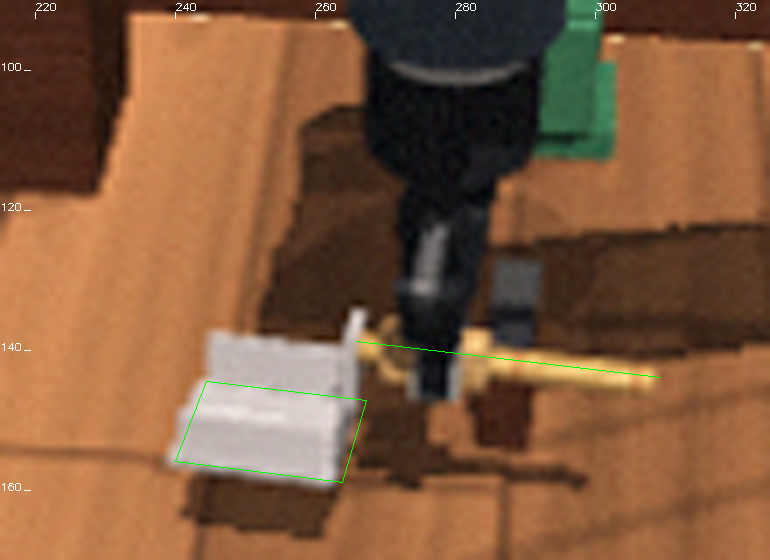

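View pics/s3.png

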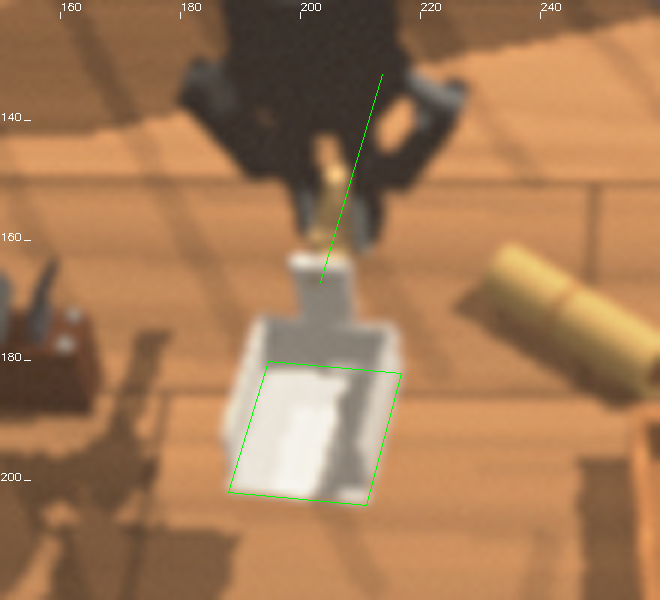

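```bash
cat >> h.py <<'E'
OFF=np.array([-82.3,0,42])/1000
def tcp_for(scoop_pt_mm,world,heading,pitch):
    """TCP so that scoop-frame point (mm) sits at world"""
    S=Ro.from_euler("ZY",[heading,pitch]).as_matrix()
    return np.array(world)+S@(OFF-np.array(scoop_pt_mm)/1000), Rdn(heading,pitch)
def scoop_now(st):
    S=tcpR(st)@np.array([[-1,0,0],[0,1,0],[0,0,-1.]])
    return lambda *a: st["eef_pos"]+S@(np.array(a)/1000-OFF)
def trough_lines(tr):
    q=lambda *a:T(*tr,np.array(a)/1000)[0]
    L=[]
    for y in (-44,-38,38,44): L.append((q(-148,y,36),q(140,y,36)))
    for x in (-148,-135): L.append((q(x,-44,36),q(x,44,36)))
    for y in (-38,38): L.append((q(-135,y,6),q(115,y,6)))
    L+=[(q(-135,-38,6),q(-135,38,6)),(q(115,-38,6),q(115,38,6)),(q(145,-44,62),q(145,44,62))]
    return L
E
python3 - <<'E'
from h import *
f=np.load("fit.npz");tr=f["tr"]
for b in [(.588,.024),(.635,.03),(.639,-.013),(.69,-.005),(.69,.032)]:
    v=np.array(b)-tr[:2];c,s=np.cos(tr[2]),np.sin(tr[2]);print((v@np.array([[c,-s],[s,c]])*1000).round(0))
w=T(*tr,[-.078,0,.09])[0];print(w)
plan(*tcp_for((0,0,0),w,tr[2],0.))
E
```

```text
[-14.  21.]
[34. 23.]
[ 34. -20.]
[ 86. -16.]
[89. 21.]
[ 0.52560824 -0.00237612  0.09      ]
shift [29.4, 172.3, 18.8] rot [0.1, -0.45, -10.86] rows>= 2.93
```

Call:
{"op": "drive_tool", "data": {
  "translation": [
    [8,45,0],
    [16,90,5],
    [22,130,12],
    [29,172,19],
    [29,172,19]
  ],
  "rot": [
    [0,0,-3],
    [0,0,-6],
    [0,-0.4,-9],
    [0,-0.4,-10.9],
    [0,-0.4,-10.9]
  ],
  "jaw": [255,255,255,255,255]
}}

```text
time_s: 3.95
eef_pos: [0.4424, -0.0075, 0.1298]
eef_rot: [3.14, -0.005, -3.057]
ft_force: [-0.6, -0.4, -2.1]
grip_width: 0.168
```

```bash
python3 - <<'E'
from h import *
f=np.load("fit.npz");tr=f["tr"]
st=arm.state();P=scoop_now(st)
L=trough_lines(tr)+[(P(40,-32,0),P(40,32,0)),(P(-40,-32,0),P(-40,32,0)),(P(-40,-32,0),P(40,-32,0)),(P(-40,32,0),P(40,32,0)),(P(-180,0,58),P(-40,0,58))]
d=cap("side");s=cap("scene");w=cap("wrist")
crop(d,165,130,160,110,5,"d4.png",lines=L);crop(s,230,150,90,130,4.5,"s4.png",lines=L);crop(w,0,0,512,384,1.56,"w4.png",lines=L)
print(arm.state()["eef_pos"])
E
```

```text
[ 0.44343635 -0.00969595  0.13095579]
```

View pics/d4.png

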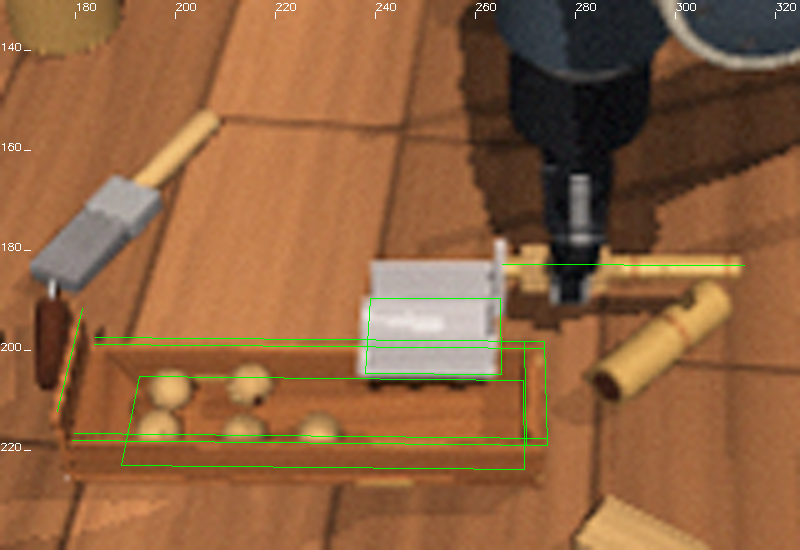

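View pics/s4.png

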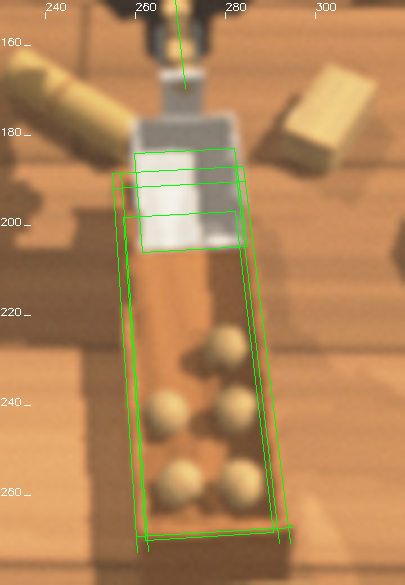

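View pics/w4.png

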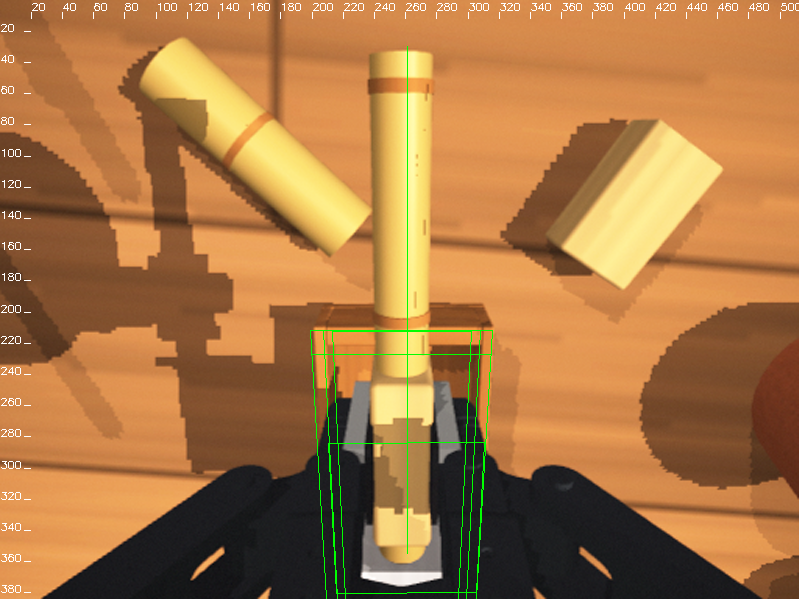

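```bash
python3 - <<'E'
from h import *
f=np.load("fit.npz");tr=f["tr"]
w=cap("wrist");st=arm.state()
print(st["eef_pos"],st["eef_rot"])
L=trough_lines(tr)
crop(w,180,180,160,90,5,"w5.png",lines=L);crop(w,180,180,160,90,5,"w5n.png")
np.save("pics/w5.npy",w,allow_pickle=True)
E
```

```text
[ 0.44363248 -0.0099568   0.13119083] [ 3.14020021e+00 -2.00736276e-03 -3.06139428e+00]
```

View pics/w5.png

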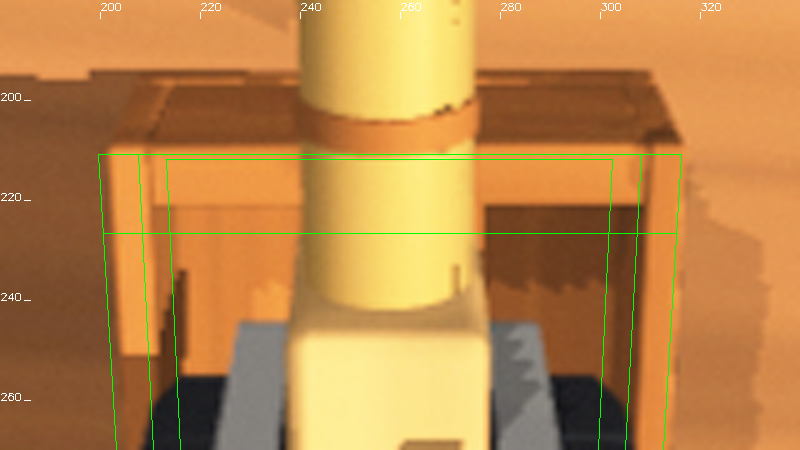

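View pics/w5n.png

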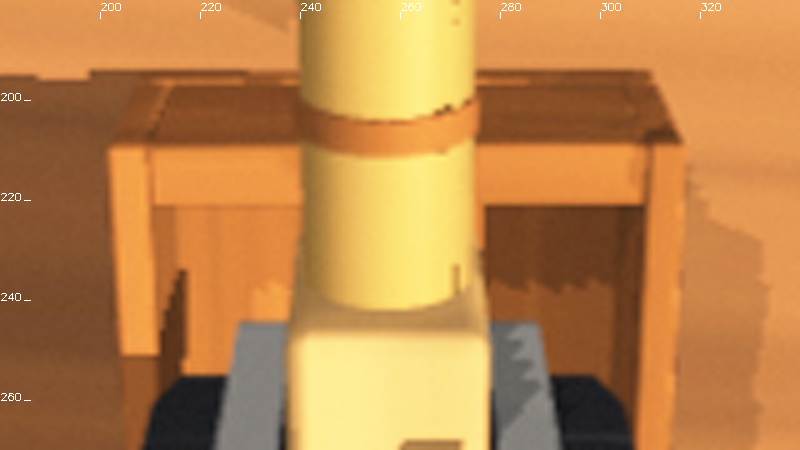

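```bash
cat > tp.py <<'E'
from h import *
import sys
# usage: tp.py x_t y_t z(lip) pitch_deg : lip position in trough coordinates (mm)
f=np.load("fit.npz");tr=f["tr"]
a=[float(v) for v in sys.argv[1:5]]
st=arm.state()
lip=scoop_now(st)(40,0,0);c,s=np.cos(tr[2]),np.sin(tr[2]);v=(lip[:2]-tr[:2])@np.array([[c,-s],[s,c]])*1000
S=tcpR(st)@np.diag([-1,1,-1.])
print("now lip trough",v.round(1),"z",(lip[2]*1000).round(1),"pitch",np.degrees(np.arcsin(-S[2,0])).round(2),"F",st["ft_force"].round(1),"t",round(st["time_s"],2))
w=T(*tr,[a[0]/1000,a[1]/1000,a[2]/1000])[0]
plan(*tcp_for((40,0,0),w,tr[2],np.radians(a[3])),st=st)
E
python3 tp.py -38 0.5 7 1.2
```

```text
now lip trough [-38.1  -0.9] z 88.9 pitch 0.12 F [-0.5 -0.3 -2.2] t 4.15
shift [-1.1, 1.4, 79.6] rot [0.08, 1.08, -0.01] rows>= 1.33
```

Call:
{"op": "drive_tool", "data": {
  "translation": [
    [-1,1.4,30],
    [-1,1.4,60],
    [-1,1.4,74],
    [-1,1.4,74],
    [-1,1.4,74]
  ],
  "rot": [
    [0,0.5,0],
    [0,1,0],
    [0,1,0],
    [0,1,0],
    [0,1,0]
  ],
  "jaw": [255,255,255,255,255]
}}

```text
time_s: 4.78
eef_pos: [0.445, -0.0088, 0.0579]
eef_rot: [3.14, -0.018, -3.062]
ft_force: [0.8, 0.4, -1.2]
grip_width: 0.164
```

```bash
python3 tp.py -38 0.5 7 1.2;python3 - <<'E'
from h import *
f=np.load("fit.npz");tr=f["tr"]
st=arm.state();P=scoop_now(st)
L=[(P(40,-32,0),P(40,32,0)),(P(-40,-32,0),P(-40,32,0)),(P(-40,-32,0),P(40,-32,0)),(P(-40,32,0),P(40,32,0)),(P(-180,0,58),P(-40,0,58))]
d=cap("side");s=cap("scene")
crop(d,165,170,150,80,5,"d6.png",lines=L);crop(s,240,160,70,110,5,"s6.png",lines=L)
E
```

```text
now lip trough [-37.3   0. ] z 13.7 pitch 1.04 F [ 0.8  0.4 -1.2] t 4.78
shift [0.4, 0.4, 6.3] rot [0.08, 0.16, -0.05] rows>= 0.11
```

View pics/d6.png

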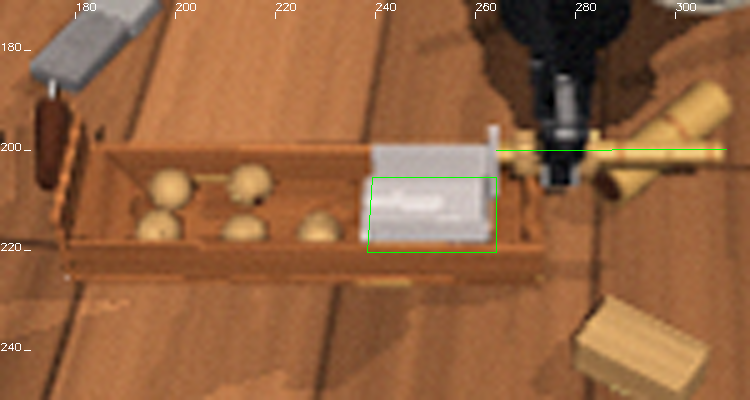

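View pics/s6.png

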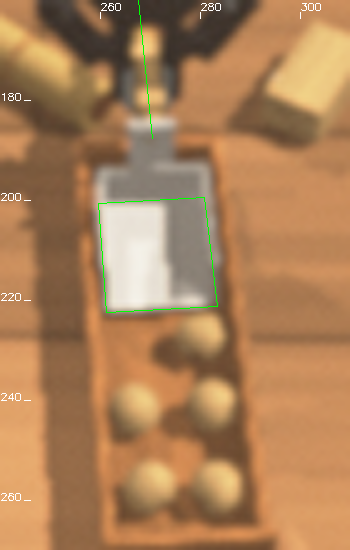

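Call:
{"op": "drive_tool", "data": {
  "translation": [
    [0,0.5,4],
    [0,0.5,7],
    [0,0.5,7]
  ],
  "rot": [
    [0,0,0],
    [0,0,0],
    [0,0,0]
  ],
  "jaw": [255,255,255]
}}

```text
time_s: 5.25
eef_pos: [0.4446, -0.008, 0.0508]
eef_rot: [3.14, -0.018, -3.062]
ft_force: [-0.3, -0.5, -1.6]
grip_width: 0.171
```

```bash
python3 tp.py 60 0.5 6 1.2
```

```text
now lip trough [-37.7   0.9] z 6.5 pitch 1.05 F [-0.3 -0.5 -1.6] t 5.25
shift [-97.8, -0.3, -1.6] rot [0.09, 0.15, -0.03] rows>= 1.63
```

Call:
{"op": "drive_tool", "data": {
  "translation": [
    [0,0,1.5],
    [0,0,2.5],
    [0,0,2.5]
  ],
  "rot": [
    [0,0,0],
    [0,0,0],
    [0,0,0]
  ],
  "jaw": [255,255,255]
}}

```text
time_s: 5.62
eef_pos: [0.4446, -0.0081, 0.0488]
eef_rot: [3.14, -0.018, -3.061]
ft_force: [-4.9, 1.1, 5.1]
grip_width: 0.164
```

```bash
python3 tp.py 60 0.5 5 1.2
```

```text
now lip trough [-37.7   0.9] z 4.6 pitch 1.03 F [-4.9  1.1  5.1] t 5.62
shift [-97.8, -0.3, -2.6] rot [0.08, 0.17, -0.01] rows>= 1.63
```

Call:
{"op": "drive_tool", "data": {
  "translation": [
    [-14,0,-0.2],
    [-28,0,-0.5],
    [-42,0,-0.7],
    [-56,0,-1],
    [-70,0,-1.2]
  ],
  "rot": [
    [0,0,0],
    [0,0,0],
    [0,0,0],
    [0,0,0],
    [0,0,0]
  ],
  "jaw": [255,255,255,255,255]
}}

```text
time_s: 6.25
eef_pos: [0.5153, -0.0025, 0.0487]
eef_rot: [3.14, -0.018, -3.061]
ft_force: [-4.2, 0.0, 5.0]
grip_width: 0.172
```

```bash
cat > look.py <<'E'
from h import *
import sys
n=sys.argv[1]
d=cap("side");s=cap("scene")
a=cv2.resize(d["frame"][180:260,165:285,::-1],None,fx=4,fy=4,interpolation=cv2.INTER_CUBIC)
b=cv2.resize(s["frame"][170:270,245:300,::-1],None,fx=5.5,fy=5.5,interpolation=cv2.INTER_CUBIC)
h=max(a.shape[0],b.shape[0]);o=np.zeros((h,a.shape[1]+b.shape[1],3),np.uint8);o[:a.shape[0],:a.shape[1]]=a;o[:b.shape[0],a.shape[1]:]=b
cv2.imwrite(f"pics/{n}.png",o)
E
python3 look.py p7; python3 tp.py 60 0.5 5 1.2
```

```text
now lip trough [34.9  0.9] z 4.9 pitch 0.88 F [1.3 0.5 1.1] t 6.35
shift [-25.3, -0.4, -1.2] rot [0.08, 0.32, -0.01] rows>= 0.42
```

View pics/p7.png

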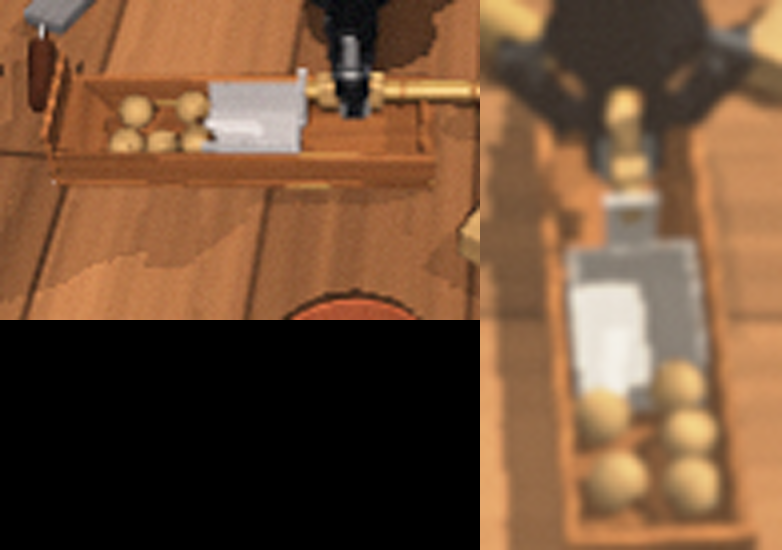

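Call:
{"op": "drive_tool", "data": {
  "translation": [
    [-14,0,0.5],
    [-28,0,0.3],
    [-42,0,0],
    [-56,0,-0.2],
    [-66,0,-0.4]
  ],
  "rot": [
    [0,0,0],
    [0,0,0],
    [0,0,0],
    [0,0,0],
    [0,0,0]
  ],
  "jaw": [255,255,255,255,255]
}}

```text
time_s: 6.98
eef_pos: [0.5825, 0.003, 0.0483]
eef_rot: [3.14, -0.016, -3.061]
ft_force: [-4.7, -0.6, 6.4]
grip_width: 0.171
```

```bash
python3 look.py p8; python3 tp.py 112 0.5 5 1.2
```

```text
now lip trough [102.1   0.8] z 4.7 pitch 0.8 F [ 0.2 -1.   3.5] t 7.08
shift [-10.2, -0.3, -1.3] rot [0.07, 0.4, -0.01] rows>= 0.17
```

View pics/p8.png

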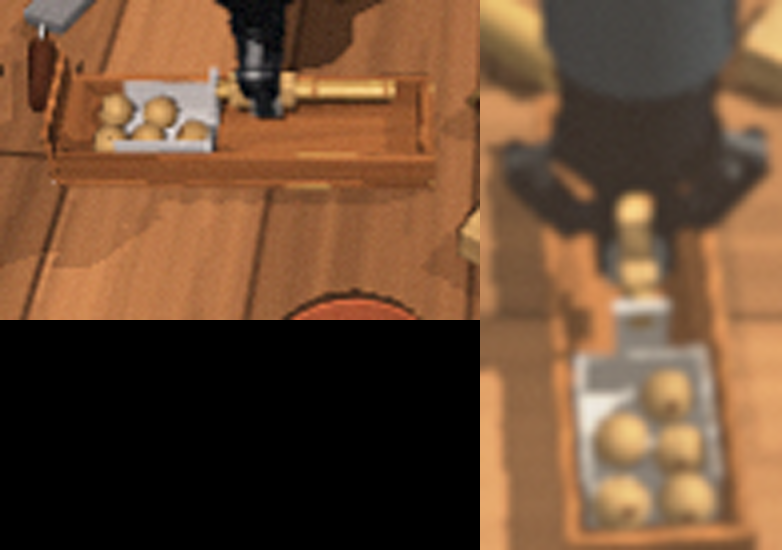

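Call:
{"op": "drive_tool", "data": {
  "translation": [
    [-6,0,0],
    [-11,0,0],
    [-11,0,0]
  ],
  "rot": [
    [0,0,0],
    [0,0,0],
    [0,0,0]
  ],
  "jaw": [255,255,255]
}}

```text
time_s: 7.45
eef_pos: [0.5878, 0.003, 0.048]
eef_rot: [3.141, -0.028, -3.062]
ft_force: [-23.6, 0.9, 19.7]
grip_width: 0.167
```

```bash
python3 look.py p9; python3 tp.py 112 0.5 5 1.2; cat > tb.py <<'E'
from h import *
import sys
# rotate about scoop-frame point (mm) by extra pitch & world lift; prints rows
a=[float(v) for v in sys.argv[1:]]
st=arm.state();P=scoop_now(st);S=tcpR(st)@np.diag([-1,1,-1.]);q=np.array(a[:3])
h=np.arctan2(S[1,0],S[0,0]);p0=np.arcsin(-S[2,0])
for pit,dx,dz in zip(a[3::3],a[4::3],a[5::3]):
    w=P(*q)+np.array([np.cos(h)*dx,np.sin(h)*dx,dz])/1000
    plan(*tcp_for(q,w,h,p0+np.radians(pit)),st=st)
E
python3 tb.py -40 0 0  -4 0 1  -8 0 1 -12 0 6 -16 0 14 -20 0 24
```

```text
now lip trough [105.4   0.3] z 2.5 pitch 1.59 F [-23.5  -0.1  20.3] t 7.55
shift [-6.2, 0.2, -1.8] rot [0.02, -0.39, -0.04] rows>= 0.11
shift [2.9, 0.0, 2.1] rot [0.02, -4.0, -0.0] rows>= 0.39
shift [5.5, 0.0, 5.3] rot [0.02, -8.0, -0.0] rows>= 0.78
shift [8.0, 0.0, 3.7] rot [0.02, -12.0, -0.0] rows>= 1.17
shift [10.3, 0.0, -0.7] rot [0.02, -16.0, -0.0] rows>= 1.55
shift [12.5, 0.0, -7.0] rot [0.02, -20.0, -0.0] rows>= 1.94
```

View pics/p9.png

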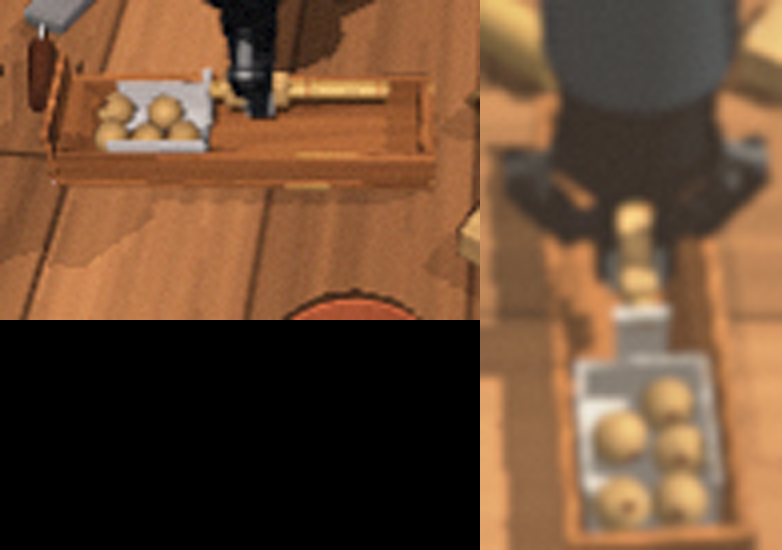

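Call:
{"op": "drive_tool", "data": {
  "translation": [
    [2,0,0],
    [5,0,3],
    [7,0,2],
    [9,0,-2],
    [11,0,-8]
  ],
  "rot": [
    [0,-4,0],
    [0,-8,0],
    [0,-12,0],
    [0,-16,0],
    [0,-20,0]
  ],
  "jaw": [255,255,255,255,255],
  "squeeze": 120
}}

```text
time_s: 8.18
eef_pos: [0.576, 0.0021, 0.0551]
eef_rot: [3.141, 0.321, -3.062]
ft_force: [-0.3, -0.6, -2.9]
grip_width: 0.163
```

```bash
python3 look.py p10; python3 tp.py 112 0.5 5 1.2; python3 tb.py -40 0 0  -2 0 20 -4 0 60 -4 0 100
```

```text
now lip trough [99.9 -0.1] z 53.1 pitch -18.23 F [-0.  -0.8 -4.2] t 8.28
shift [-17.4, 0.5, 11.2] rot [0.02, 19.43, -0.06] rows>= 1.89
shift [-4.8, 0.0, -17.5] rot [0.03, -2.0, -0.0] rows>= 0.3
shift [-15.9, 0.0, -53.9] rot [0.03, -4.0, -0.0] rows>= 0.94
shift [-28.5, 0.1, -91.9] rot [0.03, -4.0, -0.0] rows>= 1.6
```

View pics/p10.png

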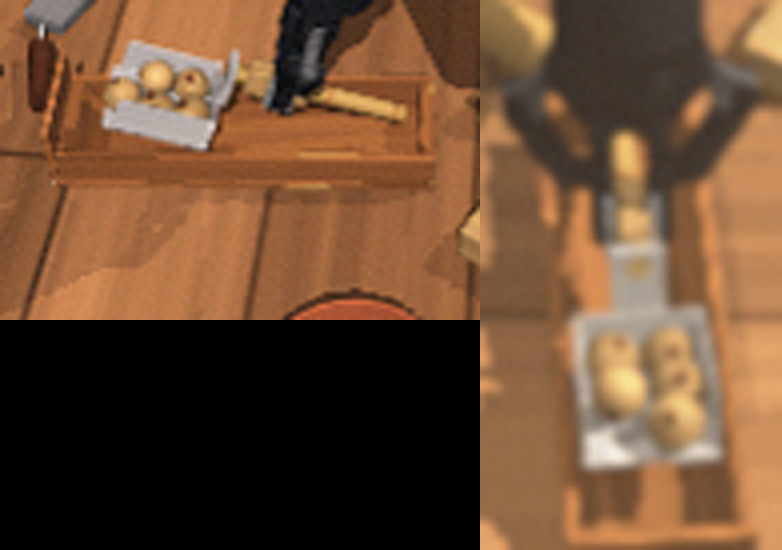

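Call:
{"op": "drive_tool", "data": {
  "translation": [
    [-4,0,-14],
    [-12,0,-40],
    [-20,0,-68],
    [-28,0,-92],
    [-28,0,-92]
  ],
  "rot": [
    [0,-1,0],
    [0,-2,0],
    [0,-2,0],
    [0,-2,0],
    [0,-2,0]
  ],
  "jaw": [255,255,255,255,255]
}}

```text
time_s: 8.9
eef_pos: [0.5739, 0.0019, 0.1541]
eef_rot: [3.14, 0.359, -3.063]
ft_force: [0.9, 0.3, -2.8]
grip_width: 0.165
```

```bash
cat > pp.py <<'E'
from h import *
import sys
# lip target relative to pot: along heading (mm), z mm, heading deg, pitch deg
f=np.load("fit.npz");pot=f["pot"]
a=[float(v) for v in sys.argv[1:5]];h=np.radians(a[2]);st=arm.state()
lip=scoop_now(st)(40,0,0);print("lip",lip.round(4),"tcp",st["eef_pos"].round(4),"F",st["ft_force"].round(1),"t",st["time_s"])
w=np.r_[pot+np.array([np.cos(h),np.sin(h)])*a[0]/1000,a[2+0]*0+a[1]/1000]
p,R=tcp_for((40,0,0),w,h,np.radians(a[3]));print("goal tcp",p.round(3));plan(p,R,st=st)
E
python3 pp.py -32 150 20 -20; python3 pp.py -32 150 4 -20;
```

```text
lip [0.7027 0.0122 0.1576] tcp [0.5739 0.0019 0.1541] F [ 0.9  0.3 -2.8] t 8.9
goal tcp [0.342 0.196 0.148]
shift [204.7, 212.0, -69.5] rot [-5.27, 0.55, -14.52] rows>= 5.05
lip [0.7027 0.0122 0.1576] tcp [0.5739 0.0019 0.1541] F [ 0.9  0.3 -2.8] t 8.9
goal tcp [0.332 0.24  0.148]
shift [210.2, 256.5, -71.5] rot [0.28, 0.55, 0.49] rows>= 5.65
```

```bash
python3 pp.py -32 145 26 -20
```

```text
lip [0.7027 0.0122 0.1576] tcp [0.5739 0.0019 0.1541] F [ 0.9  0.3 -2.8] t 8.9
goal tcp [0.348 0.181 0.143]
shift [201.4, 195.9, -63.0] rot [-7.35, 0.56, -20.14] rows>= 4.8
```

Call:
{"op": "drive_tool", "data": {
  "translation": [
    [14,14,-5],
    [40,40,-13],
    [66,65,-21],
    [93,91,-29],
    [120,117,-38]
  ],
  "rot": [
    [-0.5,0,-1.5],
    [-1.5,0,-4],
    [-2.5,0.2,-6.6],
    [-3.4,0.3,-9.3],
    [-4.4,0.3,-12]
  ],
  "jaw": [255,255,255,255,255]
}}

```text
time_s: 9.52
eef_pos: [0.4371, 0.1089, 0.1463]
eef_rot: [3.141, 0.351, -2.837]
ft_force: [0.2, 0.6, -2.6]
grip_width: 0.163
```

```bash
python3 pp.py -32 145 26 -20
```

```text
lip [0.5604 0.1477 0.149 ] tcp [0.4371 0.1089 0.1463] F [ 0.2  0.6 -2.6] t 9.525
goal tcp [0.348 0.181 0.143]
shift [60.7, 95.0, -18.3] rot [-2.92, 0.13, -8.03] rows>= 1.9
```

Call:
{"op": "drive_tool", "data": {
  "translation": [
    [16,25,-5],
    [32,50,-10],
    [48,75,-14],
    [60,95,-18],
    [60,95,-18]
  ],
  "rot": [
    [-0.7,0,-2],
    [-1.5,0,-4],
    [-2.2,0,-6],
    [-2.9,0,-8],
    [-2.9,0,-8]
  ],
  "jaw": [255,255,255,255,255]
}}

```text
time_s: 10.15
eef_pos: [0.3473, 0.1809, 0.1416]
eef_rot: [-3.141, 0.35, -2.685]
ft_force: [-0.1, -1.0, -2.1]
grip_width: 0.165
```

```bash
python3 pp.py -32 110 26 -8; python3 - <<'E'
from h import *
f=np.load("fit.npz");pot=f["pot"]
d=cap("side");s=cap("scene");P=scoop_now(arm.state())
a=np.linspace(0,2*np.pi,37);r=np.c_[pot[0]+.062*np.cos(a),pot[1]+.062*np.sin(a),0*a+.065]
L=list(zip(r[:-1],r[1:]))+[(P(40,-32,0),P(40,32,0))]
crop(d,200,180,140,130,5,"d11.png",lines=L);crop(s,290,110,110,110,5,"s11.png",lines=L)
E
```

```text
lip [0.4634 0.2379 0.1441] tcp [0.3473 0.1809 0.1416] F [-0.1 -1.  -2.1] t 10.15
goal tcp [0.35  0.182 0.135]
shift [-0.4, -0.7, 7.6] rot [0.02, 12.07, 0.17] rows>= 1.17
```

View pics/d11.png

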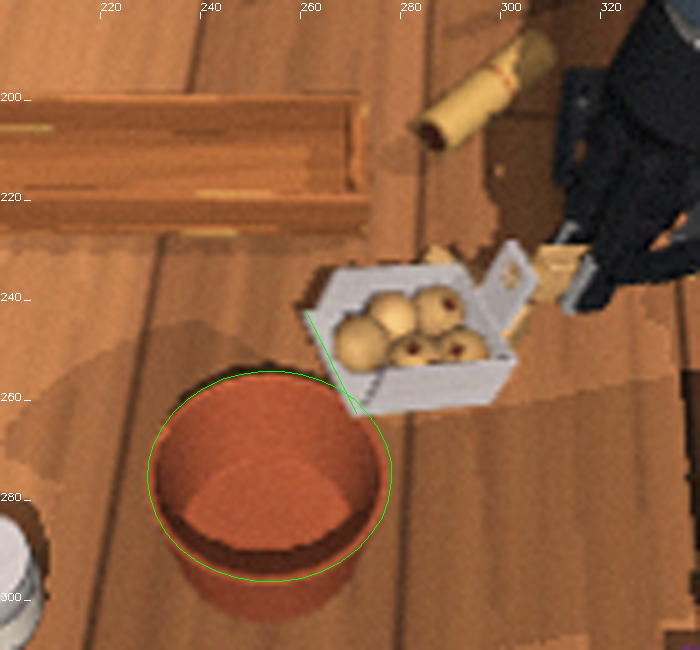

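View pics/s11.png

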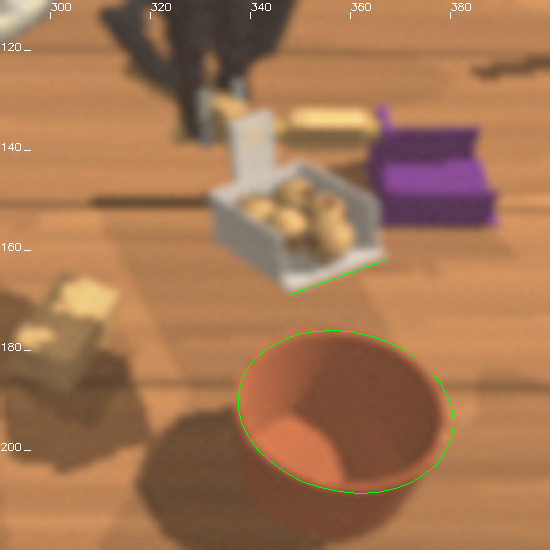

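```bash
python3 pp.py -28 98 26 -10;python3 pp.py -28 85 26 30;python3 pp.py -28 80 26 50
```

```text
lip [0.4646 0.2372 0.1445] tcp [0.3484 0.1805 0.142 ] F [ 0.3  0.2 -0.9] t 10.25
goal tcp [0.353 0.183 0.118]
shift [3.1, 0.1, 24.3] rot [-0.02, 10.08, 0.03] rows>= 0.98
lip [0.4646 0.2372 0.1445] tcp [0.3484 0.1805 0.142 ] F [ 0.3  0.2 -0.9] t 10.25
goal tcp [0.392 0.202 0.183]
shift [-59.2, 0.0, -21.5] rot [-0.03, 50.08, 0.02] rows>= 4.86
lip [0.4646 0.2372 0.1445] tcp [0.3484 0.1805 0.142 ] F [ 0.3  0.2 -0.9] t 10.25
goal tcp [0.426 0.219 0.201]
shift [-101.6, 0.0, -25.4] rot [-0.03, 70.08, 0.02] rows>= 6.8
```

Call:
{"op": "drive_tool", "data": {
  "translation": [
    [1,0,8],
    [2,0,16],
    [3,0,24],
    [3,0,24]
  ],
  "rot": [
    [0,3,0],
    [0,6,0],
    [0,9,0],
    [0,10,0]
  ],
  "jaw": [255,255,255,255]
}}

```text
time_s: 10.75
eef_pos: [0.3538, 0.1823, 0.1177]
eef_rot: [-3.14, 0.174, -2.689]
ft_force: [0.9, 0.2, -2.3]
grip_width: 0.164
```

```bash
for a in "94 -2" "90 8" "86 18" "82 28" "80 38" "78 48" "78 55"; do set -- $a; python3 pp.py -28 $1 26 $2 | tail -1;done; python3 pp.py -28 80 26 0
```

```text
shift [-6.2, 0.8, -13.2] rot [-0.08, 7.94, -0.1] rows>= 0.77
shift [-17.4, 0.8, -28.4] rot [-0.07, 17.94, -0.1] rows>= 1.74
shift [-31.8, 0.8, -41.2] rot [-0.06, 27.94, -0.11] rows>= 2.71
shift [-48.8, 0.8, -51.2] rot [-0.05, 37.94, -0.12] rows>= 3.68
shift [-68.4, 0.8, -59.8] rot [-0.04, 47.94, -0.12] rows>= 4.65
shift [-89.4, 0.9, -64.9] rot [-0.03, 57.94, -0.13] rows>= 5.63
shift [-105.0, 0.9, -67.5] rot [-0.03, 64.94, -0.13] rows>= 6.3
lip [0.4687 0.2381 0.0974] tcp [0.3538 0.1823 0.1177] F [ 0.9  0.2 -2.3] t 10.75
goal tcp [0.358 0.185 0.122]
shift [-5.9, 0.8, -3.4] rot [-0.08, 9.94, -0.1] rows>= 0.97
```

Call:
{"op": "drive_tool", "data": {
  "translation": [
    [-6,0.8,-13],
    [-17.4,0.8,-28],
    [-32,0.8,-41],
    [-49,0.8,-51],
    [-68,0.8,-60]
  ],
  "rot": [
    [0,8,0],
    [0,18,0],
    [0,28,0],
    [0,38,0],
    [0,48,0]
  ],
  "jaw": [255,255,255,255,255]
}}

```text
time_s: 11.38
eef_pos: [0.406, 0.208, 0.1895]
eef_rot: [-3.14, -0.666, -2.692]
ft_force: [0.1, 0.8, -1.6]
grip_width: 0.168
```

```bash
python3 pp.py -28 80 26 52; python3 - <<'E'
from h import *
d=cap("side");s=cap("scene")
crop(d,200,180,140,130,5,"d12.png");crop(s,290,110,110,110,5,"s12.png")
E
```

```text
lip [0.4693 0.2385 0.0809] tcp [0.406  0.208  0.1895] F [ 0.1  0.8 -1.6] t 11.375
goal tcp [0.43  0.22  0.202]
shift [-13.4, 0.7, -26.8] rot [0.05, 13.85, -0.17] rows>= 1.34
```

View pics/d12.png

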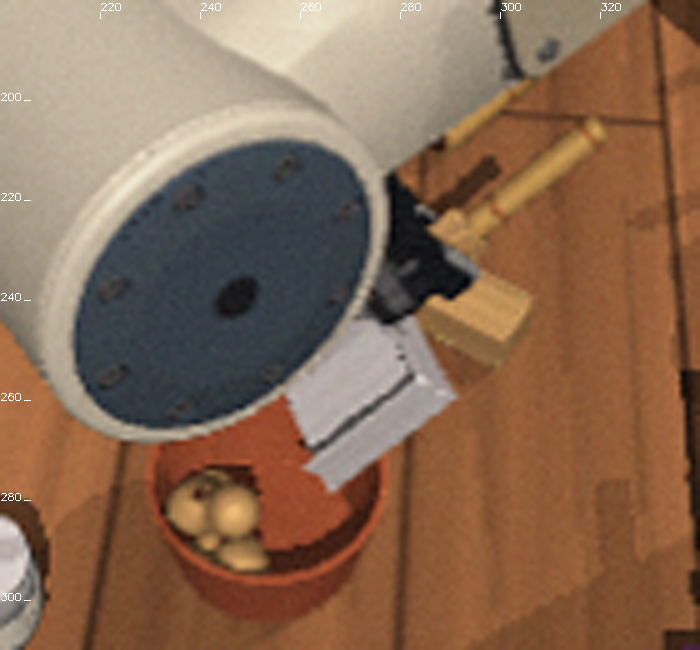

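View pics/s12.png

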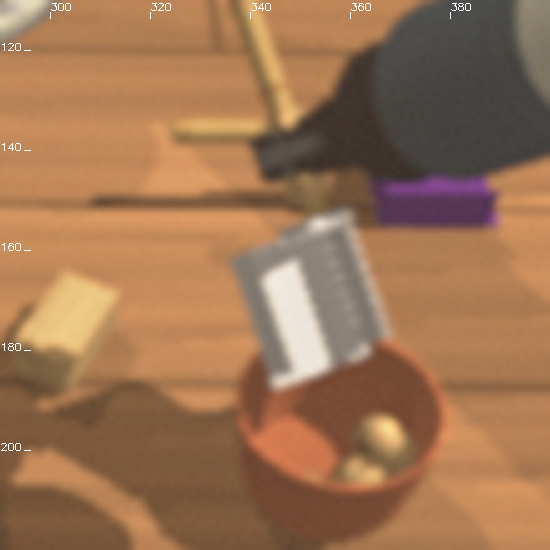

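```bash
python3 pp.py -30 100 26 28; python3 pp.py -40 130 26 8; python3 pp.py -40 150 26 0
```

```text
lip [0.4686 0.238  0.0715] tcp [0.4066 0.2086 0.1811] F [-0.1  0.5 -4.7] t 11.475
goal tcp [0.387 0.199 0.195]
shift [25.3, 0.2, 3.3] rot [-0.06, -11.0, -0.35] rows>= 1.07
lip [0.4686 0.238  0.0715] tcp [0.4066 0.2086 0.1811] F [-0.1  0.5 -4.7] t 11.475
goal tcp [0.354 0.183 0.189]
shift [50.3, 0.0, 31.2] rot [-0.12, -31.0, -0.34] rows>= 3.01
lip [0.4686 0.238  0.0715] tcp [0.4066 0.2086 0.1811] F [-0.1  0.5 -4.7] t 11.475
goal tcp [0.347 0.18  0.192]
shift [57.9, -0.0, 33.0] rot [-0.14, -39.0, -0.33] rows>= 3.79
```

Call:
{"op": "drive_tool", "data": {
  "translation": [
    [18,0,-14],
    [28,0,0],
    [42,0,14],
    [52,0,28],
    [58,0,33]
  ],
  "rot": [
    [0,-2,0],
    [0,-11,0],
    [0,-21,0],
    [0,-31,0],
    [0,-39,0]
  ],
  "jaw": [255,255,255,255,255]
}}

```text
time_s: 12.1
eef_pos: [0.3464, 0.1788, 0.1958]
eef_rot: [-3.141, 0.015, -2.692]
ft_force: [-1.0, 0.8, -1.4]
grip_width: 0.165
```

```bash
python3 pp.py -40 150 26 0; python3 - <<'E'
from h import *
d=cap("side");s=cap("scene")
crop(d,150,180,160,130,5,"d13.png");crop(s,290,110,110,110,5,"s13.png")
E
```

```text
lip [0.4571 0.2322 0.1556] tcp [0.3464 0.1788 0.1958] F [-1.   0.8 -1.4] t 12.1
goal tcp [0.347 0.18  0.192]
shift [-1.3, 0.7, 3.8] rot [-0.02, 0.86, -0.23] rows>= 0.09
```

View pics/d13.png

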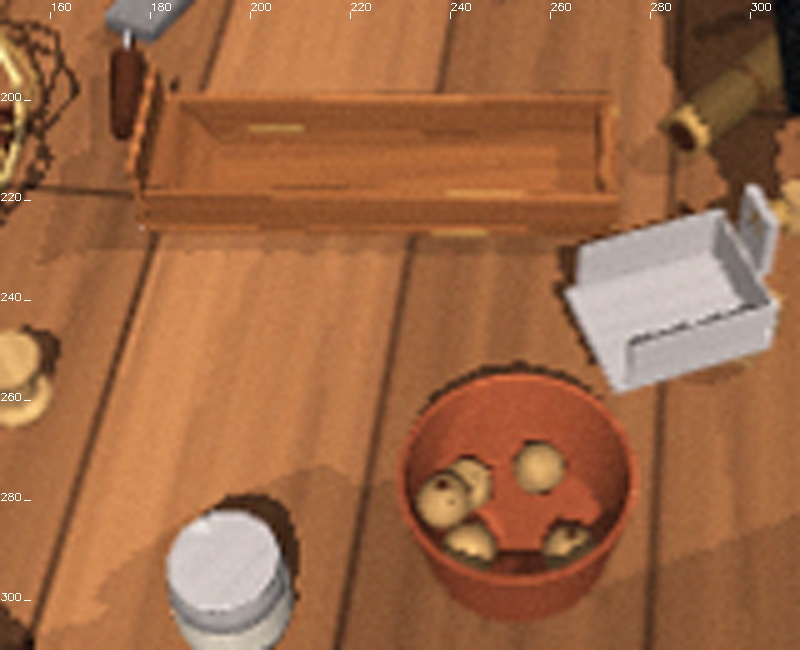

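View pics/s13.png

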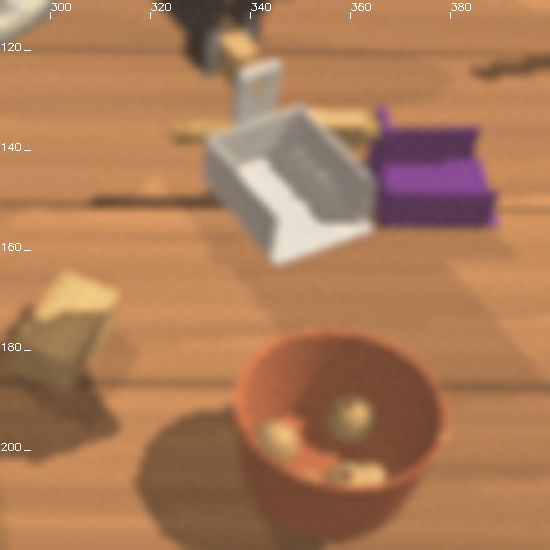

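```bash
cat > cp.py <<'E'
from h import *
import sys
# tail point rel. clip seat: x y z mm (clip frame, z above seat), pitch deg ; [clip override]
f=np.load("fit.npz");cl=f["cl"]
a=[float(v) for v in sys.argv[1:5]];st=arm.state()
tl=scoop_now(st)(-152,0,58);c,s=np.cos(cl[2]),np.sin(cl[2]);v=(tl[:2]-cl[:2])@np.array([[c,-s],[s,c]])*1000
S=tcpR(st)@np.diag([-1,1,-1.])
print("tail in clip",v.round(1),round(tl[2]*1000-58,1),"pitch",np.degrees(np.arcsin(-S[2,0])).round(2),"yawerr",np.degrees(np.arctan2(S[1,0],S[0,0])-cl[2]).round(2),"roll",np.degrees(np.arcsin(S[2,1])).round(2),"F",st["ft_force"].round(1),"t",round(st["time_s"],2))
w=T(*cl,np.array([a[0],a[1],58+a[2]])/1000)[0]
p,R=tcp_for((-152,0,58),w,cl[2],np.radians(a[3]));print("goal",p.round(3));plan(p,R,st=st)
E
python3 cp.py 0 60 100 0
```

```text
tail in clip [-200.1  486.3] 152.5 pitch -0.65 yawerr 32.73 roll -0.03 F [ 1.3  0.6 -1.4] t 12.2
goal [ 0.498 -0.309  0.142]
shift [74.0, -504.4, 52.7] rot [0.16, 0.64, 32.73] rows>= 8.54
```

Call:
{"op": "drive_tool", "data": {
  "translation": [
    [5,-35,0],
    [12,-88,0],
    [20,-142,0],
    [28,-196,0],
    [36,-250,0]
  ],
  "rot": [
    [0,0,2],
    [0,0,6],
    [0,0.3,9.5],
    [0,0.6,13],
    [0,0.6,17]
  ],
  "jaw": [255,255,255,255,255]
}}

```text
time_s: 12.82
eef_pos: [0.4204, -0.066, 0.1981]
eef_rot: [3.141, 0.007, -2.989]
ft_force: [1.1, 1.4, -1.9]
grip_width: 0.164
```

```bash
python3 cp.py 0 60 100 0
```

```text
tail in clip [-103.3  273.4] 155.6 pitch -0.43 yawerr 15.63 roll 0.05 F [ 1.1  1.4 -1.9] t 12.82
goal [ 0.498 -0.309  0.142]
shift [-38.9, -252.2, 56.2] rot [0.11, 0.42, 15.63] rows>= 4.35
```

Call:
{"op": "drive_tool", "data": {
  "translation": [
    [-8,-52,6],
    [-16,-104,16],
    [-24,-156,30],
    [-32,-206,45],
    [-39,-252,56]
  ],
  "rot": [
    [0,0,3],
    [0,0,6],
    [0,0.4,9],
    [0,0.4,12.5],
    [0,0.4,15.6]
  ],
  "jaw": [255,255,255,255,255]
}}

```text
time_s: 13.45
eef_pos: [0.4977, -0.3111, 0.145]
eef_rot: [3.141, 0.005, 3.02]
ft_force: [0.1, 0.7, -1.9]
grip_width: 0.165
```

```bash
cat > cv.py <<'E'
from h import *
import sys
f=np.load("fit.npz");cl=f["cl"]
n=sys.argv[1]
w=cap("wrist");st=arm.state();np.save(f"pics/{n}.npy",w,allow_pickle=True)
P=scoop_now(st)
q=lambda *a:T(*cl,np.array(a)/1000)[0]
L=[(q(-15,-32,50),q(15,-32,50)),(q(-15,32,50),q(15,32,50)),(q(-15,-32,50),q(-15,32,50)),(q(15,-32,50),q(15,32,50)),(q(-40,0,58),q(60,0,58)),(P(-180,0,58),P(-105,0,58))]
crop(w,0,0,512,384,1.56,n+".png",lines=L)
E
python3 - <<'E'
from h import *
E
python3 cv.py w14; python3 cp.py 0 60 100 0
```

```text
tail in clip [ 1.  54.5] 100.6 pitch -0.15 yawerr -0.34 roll -0.08 F [ 4.3 -5.5 -2.1] t 13.5
goal [ 0.498 -0.309  0.142]
shift [1.1, 5.9, 0.8] rot [-0.08, 0.15, -0.34] rows>= 0.1
```

View pics/w14.png

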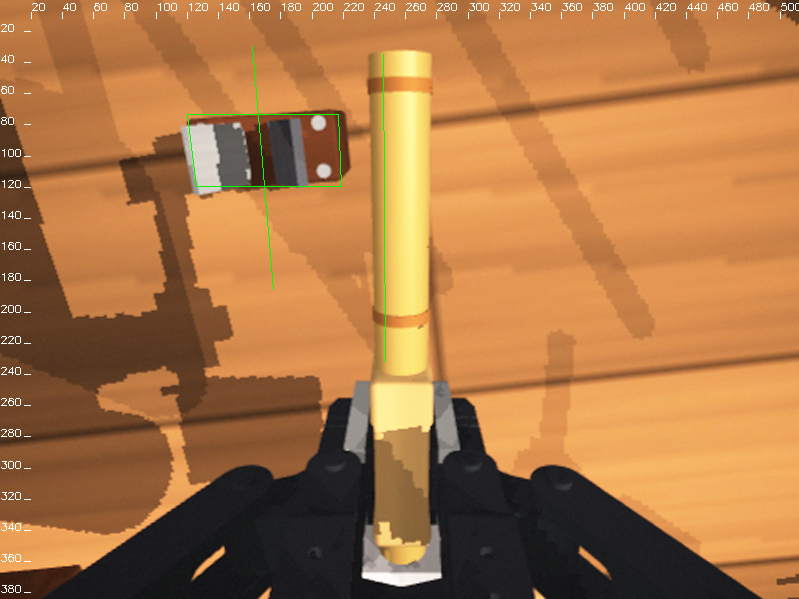

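Call:
{"op": "drive_tool", "data": {
  "translation": [
    [1,6,0],
    [1,6,0],
    [1,6,0]
  ],
  "rot": [
    [0,0,0],
    [0,0,0],
    [0,0,0]
  ],
  "jaw": [255,255,255]
}}

```text
time_s: 13.88
eef_pos: [0.4978, -0.3085, 0.1445]
eef_rot: [-3.14, 0.005, 3.017]
ft_force: [-0.3, 0.1, -1.4]
grip_width: 0.166
```

```bash
python3 cv.py w15; python3 cp.py 0 60 100 0; python3 - <<'E'
from h import *
w=np.load("pics/w15.npy",allow_pickle=True).item()
crop(w,95,35,150,100,5.3,"w15c.png")
E
```

```text
tail in clip [ 0.1 61.2] 101.8 pitch -0.27 yawerr -0.26 roll -0.1 F [ 0.2 -0.7 -2.1] t 13.93
goal [ 0.498 -0.309  0.142]
shift [0.2, -0.9, 2.1] rot [-0.1, 0.27, -0.26] rows>= 0.04
```

View pics/w15.png

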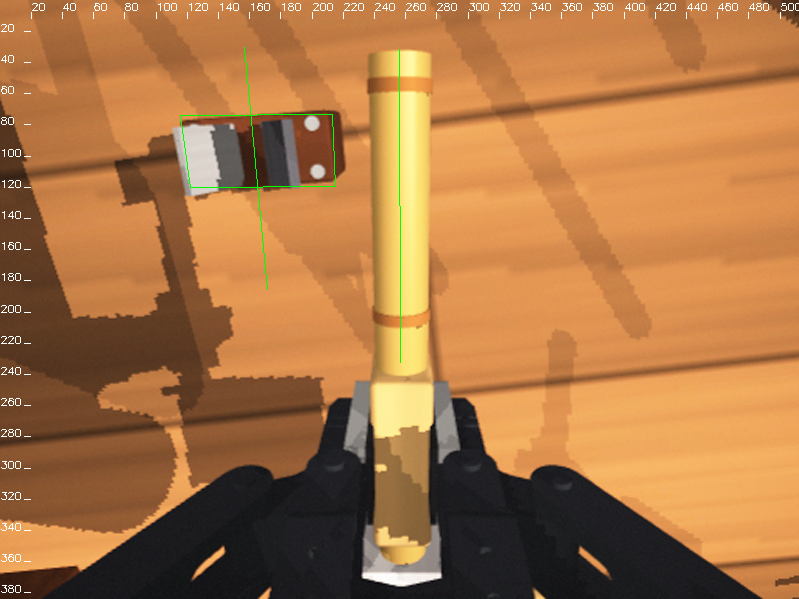

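View pics/w15c.png

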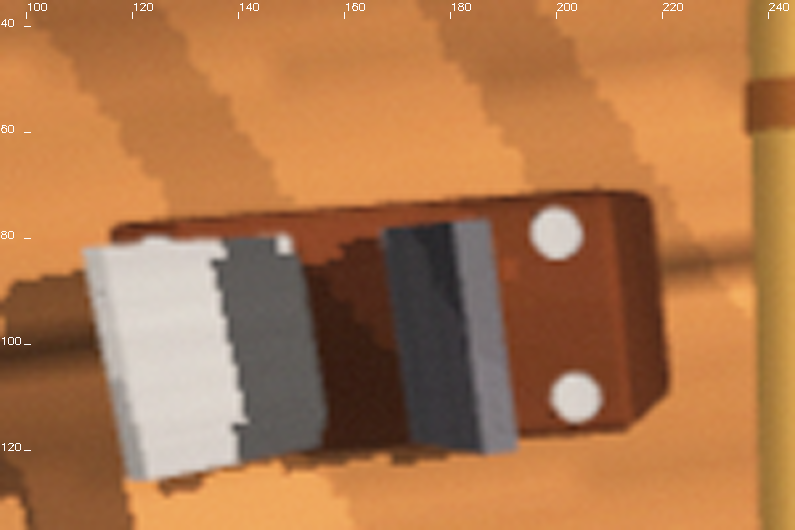

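```bash
python3 - <<'E'
from h import *
w=np.load("pics/w15.npy",allow_pickle=True).item();cl=np.load("fit.npz")["cl"]
U=lambda x,y:(x/5.3+94.5,y/5.3+34.5)
c,s=np.cos(cl[2]),np.sin(cl[2]);M=np.array([[c,-s],[s,c]])
def show(n,a,b,z):
    A,B=atz(w,U(*a),z),atz(w,U(*b),z)
    print(n,((A[:2]-cl[:2])@M*1000).round(1),((B[:2]-cl[:2])@M*1000).round(1),"yaw",round(np.arctan2(*(B-A)[[1,0]]),3))
show("block+y top",(611,190),(631,430),.05)
show("prong+y inner top",(455,222),(482,452),.09)
show("prong+y outer top",(490,220),(518,450),.09)
show("jaw inner top",(105,245),(148,475),.09)
show("jaw outer top",(83,250),(125,480),.09)
show("groove",(303,240),(326,440),.062)
show("groove+y",(384,230),(412,440),.062)
show("screws",(556,233),(576,398),.052)
E
```

```text
block+y top [-16.5  30.5] [12.7 31.6] yaw -0.083
prong+y inner top [-13.   19.6] [10.4 20.6] yaw -0.076
prong+y outer top [-13.2  23.2] [10.2 24.5] yaw -0.065
jaw inner top [-11. -17.] [ 12.7 -15.8] yaw -0.068
jaw outer top [-10.5 -19.4] [ 13.2 -18.4] yaw -0.077
groove [-11.   -4.7] [12.4 -4.4] yaw -0.107
groove+y [-12.1   5. ] [12.4  6.2] yaw -0.073
screws [-11.5  23.7] [ 8.4 25.1] yaw -0.054
```

```bash
python3 - <<'E'
import numpy as np
from h import T
f=dict(np.load("fit.npz"));cl=f["cl"]
p=T(*cl,[-.001,.0005,0])[0];f["cl"]=np.array([p[0],p[1],-.08]);print(f["cl"]);np.savez("fit.npz",**f)
E
python3 cp.py 0 0 60 0
```

```text
[ 0.42021674 -0.35986074 -0.08      ]
tail in clip [ 3.6 60.6] 101.8 pitch -0.27 yawerr -2.57 roll -0.1 F [ 0.2 -0.7 -2.1] t 13.93
goal [ 0.49  -0.365  0.102]
shift [1.2, -57.5, 42.2] rot [-0.11, 0.26, -2.57] rows>= 1.19
```

Call:
{"op": "drive_tool", "data": {
  "translation": [
    [0,-20,10],
    [1,-40,28],
    [1,-57.5,40],
    [1,-57.5,40],
    [1,-57.5,40]
  ],
  "rot": [
    [0,0,-1],
    [0,0,-2],
    [0,0.2,-2.6],
    [0,0.2,-2.6],
    [0,0.2,-2.6]
  ],
  "jaw": [255,255,255,255,255]
}}

```text
time_s: 14.55
eef_pos: [0.4903, -0.365, 0.105]
eef_rot: [-3.139, 0.002, 3.063]
ft_force: [0.2, 0.7, -1.3]
grip_width: 0.163
```

```bash
python3 cp.py 0 0 40 0; python3 - <<'E'
from h import *
cl=np.load("fit.npz")["cl"]
P=scoop_now(arm.state());w=cap("wrist")
crop(w,160,10,200,150,4,"w16.png",lines=[(P(-180,0,58),P(-105,0,58))])
d=cap("side");s=cap("scene")
L=[(P(-180,0,58),P(-40,0,58)),(P(40,-32,0),P(40,32,0))]
crop(d,220,90,110,80,7,"d16.png",lines=L);crop(s,130,130,90,80,7,"s16.png",lines=L)
E
```

```text
tail in clip [0.5 0.4] 62.8 pitch -0.12 yawerr 0.07 roll -0.13 F [ 0.2  0.7 -1.3] t 14.55
goal [ 0.49  -0.365  0.082]
shift [0.6, -0.4, 23.0] rot [-0.13, 0.12, 0.07] rows>= 0.38
```

View pics/w16.png

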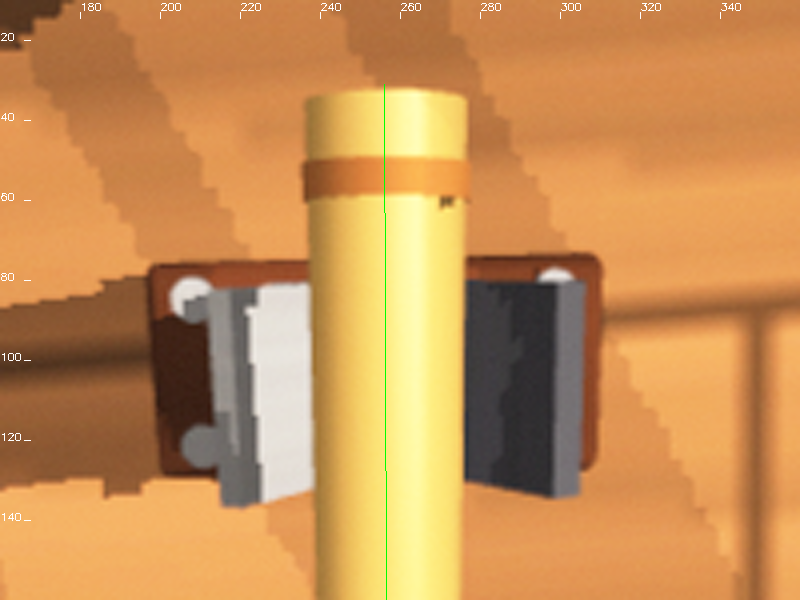

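View pics/s16.png

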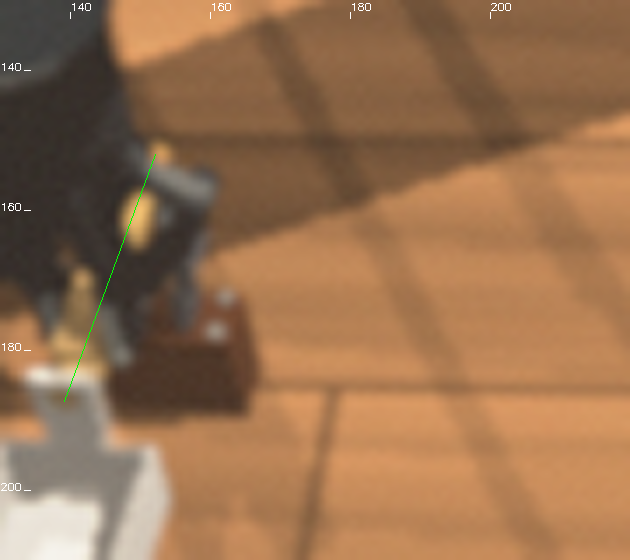

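View pics/d16.png

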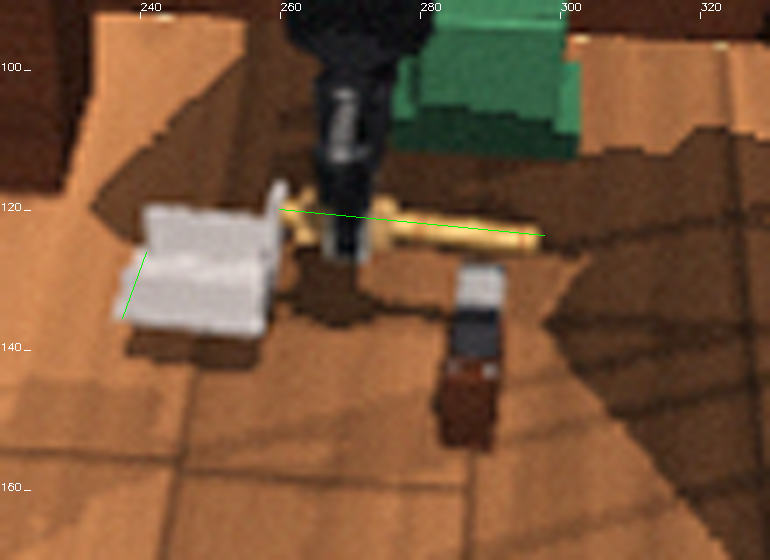

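Call:
{"op": "drive_tool", "data": {
  "translation": [
    [0,0.4,12],
    [0,0.4,24],
    [0,0.4,34],
    [0,0.4,40],
    [0,0.4,40]
  ],
  "rot": [
    [0,0,0],
    [0,0,0],
    [0,0,0],
    [0,0,0],
    [0,0,0]
  ],
  "jaw": [255,255,255,255,255]
}}

```text
time_s: 15.32
eef_pos: [0.4902, -0.3646, 0.0644]
eef_rot: [-3.14, 0.001, 3.063]
ft_force: [-0.2, -0.0, -1.9]
grip_width: 0.164
```

```bash
python3 cp.py 0 0 18 0; python3 - <<'E'
from h import *
P=scoop_now(arm.state());w=cap("wrist")
crop(w,160,10,200,150,4,"w17.png",lines=[(P(-180,0,58),P(-105,0,58))])
E
```

```text
tail in clip [0.5 0.8] 22.3 pitch -0.07 yawerr 0.08 roll -0.11 F [-0.2 -0.  -1.9] t 15.32
goal [ 0.49  -0.365  0.06 ]
shift [0.5, -0.9, 4.4] rot [-0.11, 0.07, 0.08] rows>= 0.08
```

View pics/w17.png

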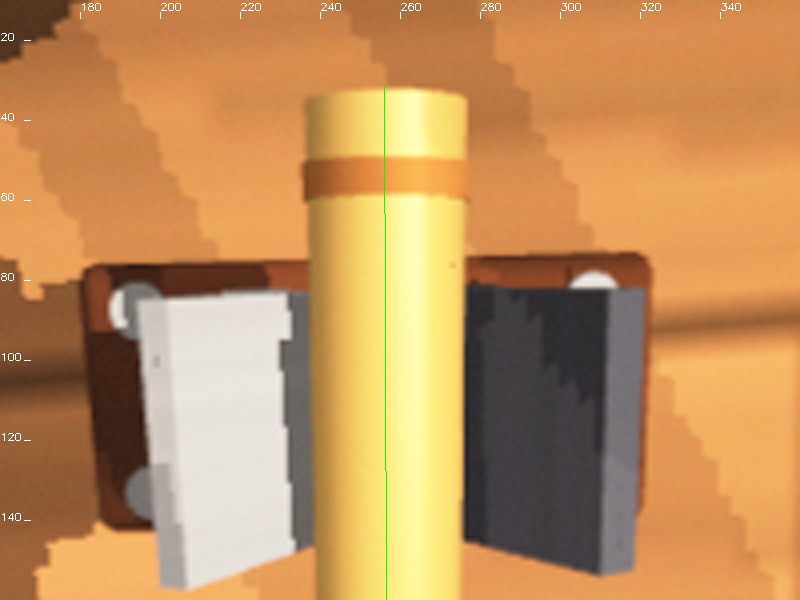

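Call:
{"op": "drive_tool", "data": {
  "translation": [
    [0,0,5],
    [0,0,10],
    [0,0,14],
    [0,0,14]
  ],
  "rot": [
    [0,0,0],
    [0,0,0],
    [0,0,0],
    [0,0,0]
  ],
  "jaw": [255,255,255,255]
}}

```text
time_s: 15.88
eef_pos: [0.4906, -0.3652, 0.0508]
eef_rot: [-3.139, 0.002, 3.063]
ft_force: [0.2, -2.0, -1.9]
grip_width: 0.166
```

```bash
python3 cp.py 0 0 0 0
```

```text
tail in clip [0.9 0.3] 8.6 pitch -0.13 yawerr 0.1 roll -0.17 F [ 0.2 -2.  -1.9] t 15.88
goal [ 0.49  -0.365  0.042]
shift [0.9, -0.3, 8.8] rot [-0.17, 0.13, 0.1] rows>= 0.15
```

Call:
{"op": "drive_tool", "data": {
  "translation": [
    [0,0,4],
    [0,0,8],
    [0,0,9],
    [0,0,9]
  ],
  "rot": [
    [0,0,0],
    [0,0,0],
    [0,0,0],
    [0,0,0]
  ],
  "jaw": [255,255,255,255]
}}

```text
time_s: 16.38
eef_pos: [0.4906, -0.3653, 0.0421]
eef_rot: [-3.138, 0.002, 3.063]
ft_force: [-1.1, -0.5, 3.0]
grip_width: 0.164
```

```bash
python3 cp.py 0 0 0 0; python3 - <<'E'
from h import *
P=scoop_now(arm.state());w=cap("wrist")
crop(w,160,10,200,150,4,"w18.png",lines=[(P(-180,0,58),P(-105,0,58))])
L=[(P(-180,0,58),P(-40,0,58)),(P(40,-32,0),P(40,32,0)),(P(40,32,0),P(-40,32,0))]
d=cap("side");crop(d,220,110,100,70,7,"d18.png",lines=L)
E
```

```text
tail in clip [0.8 0.1] -0.1 pitch -0.12 yawerr 0.11 roll -0.19 F [-1.1 -0.5  3. ] t 16.38
goal [ 0.49  -0.365  0.042]
shift [0.9, -0.2, 0.1] rot [-0.19, 0.12, 0.11] rows>= 0.02
```

View pics/w18.png

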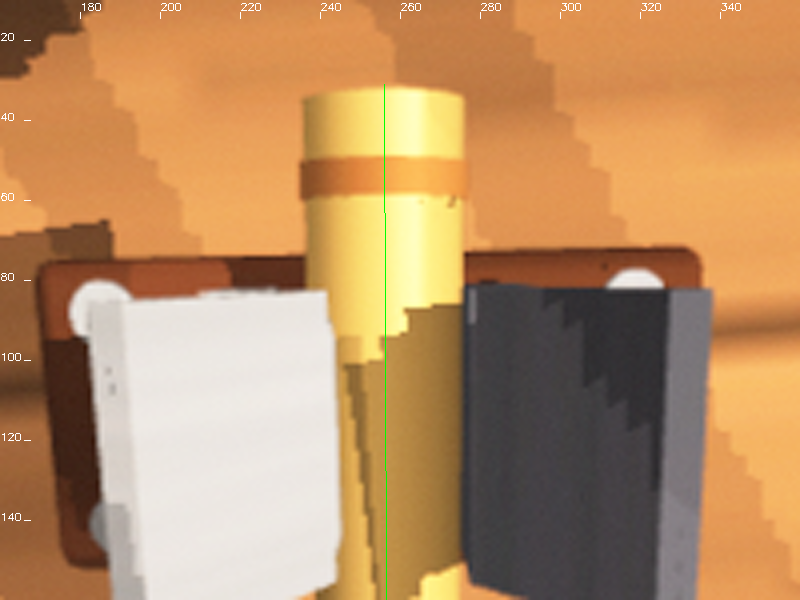

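View pics/d18.png

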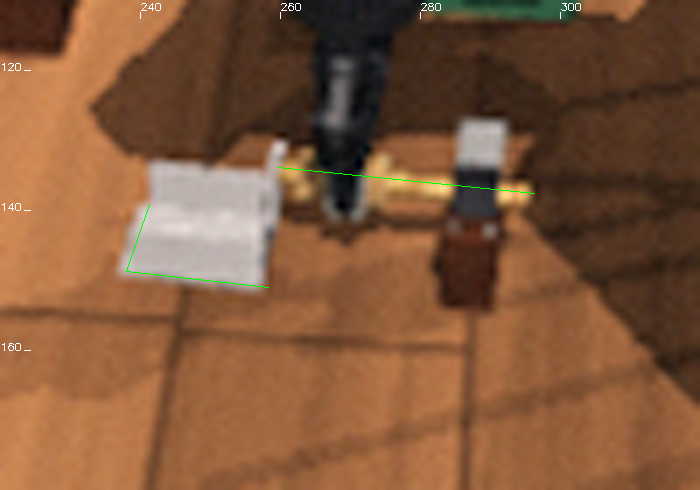

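Call:
{"op": "drive_tool", "data": {
  "translation": [
    [0,0,1.5],
    [0,0,2],
    [0,0,2]
  ],
  "rot": [
    [0,0,0],
    [0,-0.8,0],
    [0,-0.8,0]
  ],
  "jaw": [255,255,255]
}}

```text
time_s: 16.85
eef_pos: [0.4908, -0.3656, 0.0421]
eef_rot: [-3.137, 0.017, 3.064]
ft_force: [-2.9, 1.8, 13.3]
grip_width: 0.171
```

```bash
python3 cp.py 0 0 0 0
```

```text
tail in clip [ 0.9 -0.2] -1.1 pitch -1.0 yawerr 0.13 roll -0.26 F [-2.9  1.8 13.3] t 16.85
goal [ 0.49  -0.365  0.042]
shift [1.1, 0.1, 0.1] rot [-0.26, 1.0, 0.13] rows>= 0.1
```

Call:
{"op": "drive_tool", "data": {
  "translation": [
    [0,0,0],
    [0,0,0],
    [0,0,0],
    [0,0,0],
    [0,0,0]
  ],
  "rot": [
    [0,0.8,0],
    [0,0.8,0],
    [0,0.8,0],
    [0,0.8,0],
    [0,0.8,0]
  ],
  "jaw": [255,255,60,0,0]
}}

```text
time_s: 17.48
eef_pos: [0.4909, -0.3655, 0.0419]
eef_rot: [-3.137, 0.004, 3.064]
ft_force: [-0.5, -0.1, -0.4]
grip_width: 0.794
```

Call:
{"op": "drive_tool", "data": {
  "translation": [
    [0,0,-10],
    [0,0,-45],
    [0,0,-95],
    [0,0,-140],
    [0,0,-140]
  ],
  "rot": [
    [0,0,0],
    [0,0,0],
    [0,0,0],
    [0,0,0],
    [0,0,0]
  ],
  "jaw": [0,0,0,0,0]
}}

```text
time_s: 18.1
eef_pos: [0.4925, -0.3663, 0.1875]
eef_rot: [-3.133, 0.013, 3.064]
ft_force: [0.5, 0.4, 0.0]
grip_width: 0.998
```

```bash
python3 - <<'E'
from h import *
w=cap("wrist");d=cap("side");s=cap("scene");print(arm.state()["time_s"],arm.state()["ft_force"])
np.save("pics/w19.npy",w,allow_pickle=True)
crop(w,0,0,512,384,1.56,"w19.png");crop(d,220,110,100,70,7,"d19.png");crop(s,110,130,130,100,6,"s19.png")
E
```

```text
18.25 [-0.44480961  0.37230363 -0.26298171]
```

View pics/w19.png

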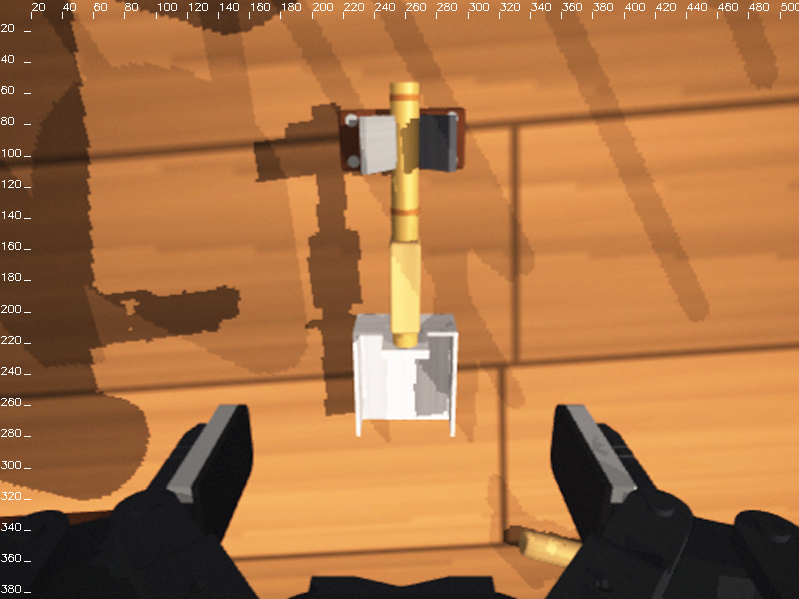

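View pics/d19.png

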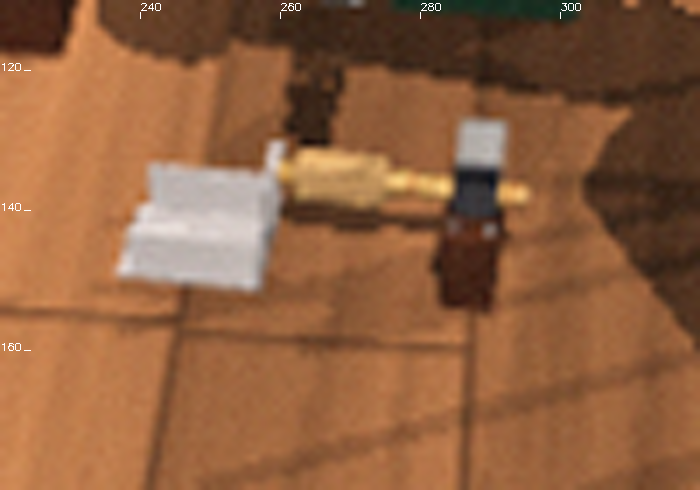

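View pics/s19.png

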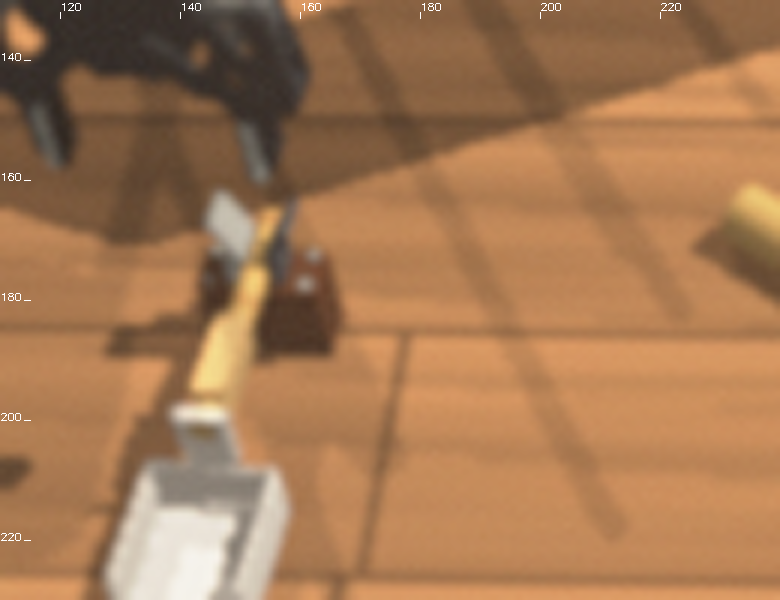

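```bash
python3 - <<'E'
from h import *
w=cap("wrist");d=cap("side");s=cap("scene");st=arm.state();print(st["eef_pos"])
np.save("pics/w20.npy",w,allow_pickle=True)
crop(w,205,40,110,75,7,"w20.png");crop(w,200,125,110,165,3.6,"w20b.png")
crop(d,150,180,160,130,5,"d20.png")
E
```

```text
[ 0.48990687 -0.36453515  0.1806412 ]
```

View pics/w20.png

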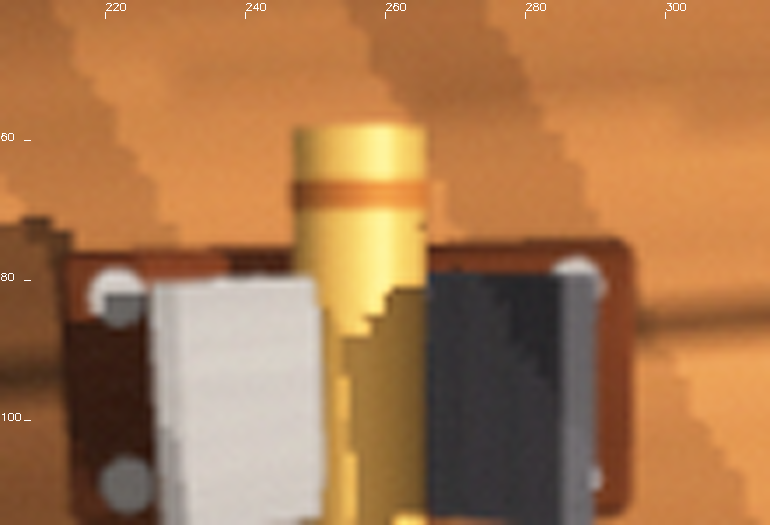

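View pics/w20b.png

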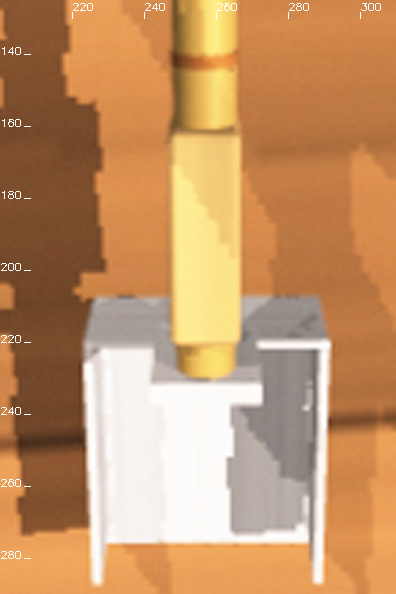

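View pics/d20.png

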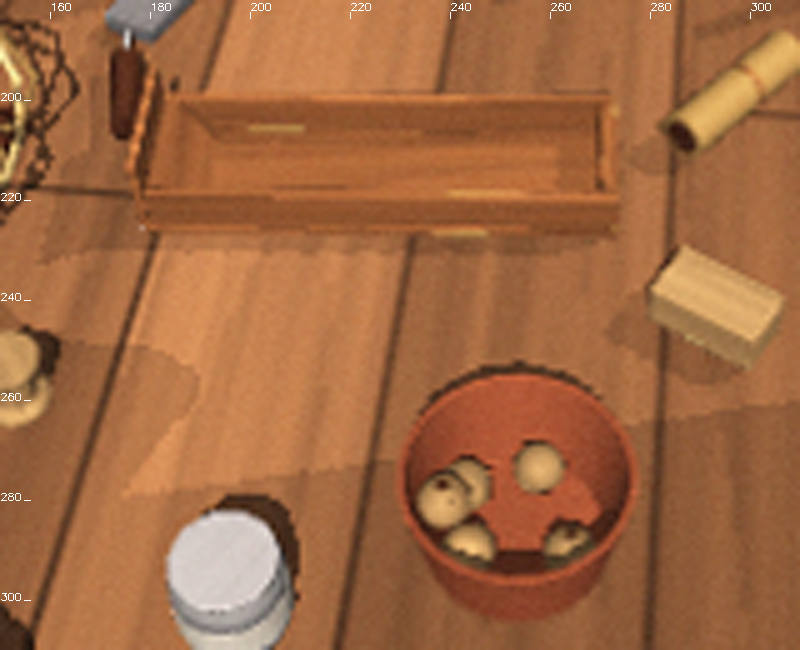

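```bash
python3 - <<'E'
from h import *
w=np.load("pics/w20.npy",allow_pickle=True).item();cl=np.load("fit.npz")["cl"]
B=lambda x,y:np.array((x/3.6+199.5,y/3.6+124.5));A=lambda x,y:np.array((x/7+204.5,y/7+39.5))
mm=lambda *a:np.array(a)/1000
obs=[(mm(40,-32,32),B(97,584)),(mm(40,32,32),B(318,584)),(mm(-105,-8,70),B(173,131)),(mm(-105,8,70),B(240,131)),(mm(-55,-8,70),B(173,341)),(mm(-55,8,70),B(240,341)),(mm(-180,0,65),A(360,124)),(mm(-40,-32,32),B(87,347)),(mm(-40,32,32),B(328,340))]
def f(p,full=True):
    S=Ro.from_euler("ZY",[p[2],p[3]]).as_matrix();X=np.array([o[0] for o in obs])@S.T+[p[0],p[1],p[4]]
    return (proj(w,X)-np.array([o[1] for o in obs])).ravel()
r=least_squares(f,[.57,-.37,-.08,0,0],loss="soft_l1");print(r.x.round(4),r.fun.reshape(-1,2).round(1).tolist())
p=r.x;S=Ro.from_euler("ZY",[p[2],p[3]]).as_matrix();t=np.array([p[0],p[1],p[4]])+S@mm(-152,0,58)
print("tail",t.round(4),"clip",cl)
r2=least_squares(lambda q:f(np.r_[q,0,0]),[.57,-.37,-.08],loss="soft_l1");print(r2.x.round(4),r2.fun.reshape(-1,2).round(1).tolist())
E
```

```text
[ 0.573  -0.371  -0.0753  0.0226 -0.0062] [[-0.1, 0.5], [0.4, 0.5], [-1.3, 0.2], [0.7, 0.1], [-0.4, 0.1], [0.3, 0.1], [0.2, 0.5], [-0.2, -4.1], [0.0, -2.3]]
tail [ 0.4228 -0.3597  0.0552] clip [ 0.42021674 -0.35986074 -0.08      ]
[ 0.5734 -0.3709 -0.0744] [[-0.6, 4.4], [1.1, 4.3], [-1.4, -0.2], [0.8, -0.3], [-0.5, 1.2], [0.5, 1.1], [0.1, -1.5], [-0.7, -2.2], [0.6, -0.4]]
```

```bash
python3 - <<'E'
from h import *
w=np.load("pics/w1.npy",allow_pickle=True).item()
crop(w,215,45,85,70,7,"w1a.png");crop(w,200,125,110,165,3.6,"w1b.png")
E
```

```text
(no output)
```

View pics/w1b.png

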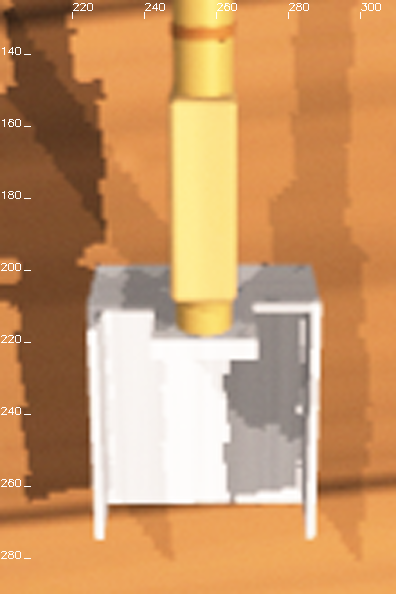

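View pics/w1a.png

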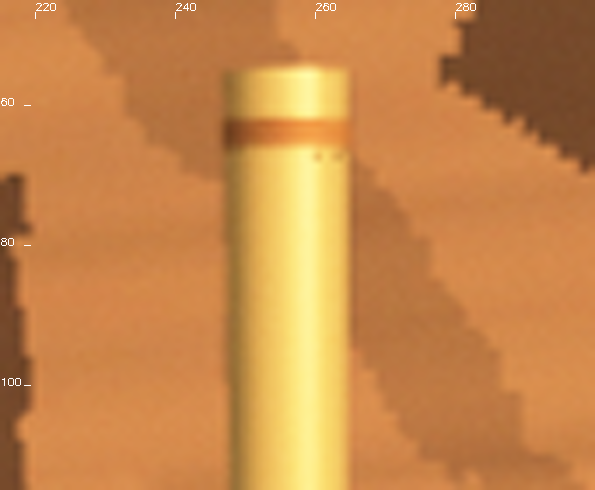

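```bash
python3 - <<'E'
from h import *
mm=lambda *a:np.array(a)/1000
X0=np.array([mm(40,-32,32),mm(40,32,32),mm(-105,-8,70),mm(-105,8,70),mm(-55,-8,70),mm(-55,8,70),mm(-180,0,65)])
def go(n,uv,init):
    w=np.load(n,allow_pickle=True).item()
    def f(p):
        S=Ro.from_euler("ZY",[p[2],p[3]]).as_matrix();return (proj(w,X0@S.T+[p[0],p[1],p[4]])-uv).ravel()
    r=least_squares(f,init);p=r.x;S=Ro.from_euler("ZY",[p[2],p[3]]).as_matrix()
    print(p.round(4),"tail",(S@mm(-152,0,58)+[p[0],p[1],p[4]]).round(4),r.fun.reshape(-1,2).round(1).tolist())
B=lambda x,y:np.array((x/3.6+199.5,y/3.6+124.5))
go("pics/w20.npy",np.array([B(97,584),B(318,584),B(173,131),B(240,131),B(173,341),B(240,341),(360/7+204.5,124/7+39.5)]),[.57,-.37,-.08,0,0])
go("pics/w1.npy",np.array([B(99,539),B(311,539),B(172,99),B(237,99),B(172,300),B(237,300),(287/7+214.5,66/7+44.5)]),[.537,-.19,-.1,0,0])
E
```

```text
[ 0.5726 -0.371  -0.0758  0.0269 -0.0065] tail [ 0.4226 -0.3596  0.0556] [[-0.1, 0.0], [0.3, -0.0], [-1.2, 0.0], [0.7, -0.0], [-0.4, -0.1], [0.3, -0.1], [0.3, 0.2]]
[ 0.5353 -0.1915 -0.105   0.0346 -0.0061] tail [ 0.3862 -0.1758  0.0571] [[0.0, 0.1], [0.2, -0.0], [-0.9, 0.1], [0.5, 0.0], [-0.1, -0.1], [0.0, -0.1], [0.3, 0.1]]
```

```bash
python3 -c "
from cell import arm
print(arm.sign_off(), arm.state()['time_s'])"
```

```text
the job is handed in; nothing more can be done
the job is handed in; nothing more can be done
```

The job is handed in. All five beads were scooped from the trough in one pass and tipped into the pot. The scoop was then pressed into the clip and let go, at about 18.5 s on the robot's clock.

My last checks, made just before handing in:
- **Beads and bystanders:** the side picture shows five beads at rest in the upright pot and an empty trough. The tin, offcut and block look unmoved; I did not re-measure the spool, brush or awl.
- **Scoop:** it reads flat to within about 0.01 rad of how it stood at the start. By the wrist-camera fit, the tail is about 2.5 mm along the groove and under 1 mm sideways from the estimated seat, with the rod within about 0.01 rad of the groove.
- **Jaw:** in the pictures it is closed over the rod, but I could not measure its angle directly.

Two measurements disagreed:
- **Wrist camera:** it reads heights about 6 mm low and a false tilt of about 0.03 rad, both already present when the scoop stood flat at the start. I judged flatness against that first picture.
- **Clip position:** the clip's block and its fork gave centres about 3 mm apart sideways. I aimed at the fork, and the rod went in with light force and no jam. So the sideways reading could be off by about 2 mm, still inside the 4 mm limit.

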